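Load a long carton into a part-opening kit-case drawer

ROBOT

A 6-joint arm with a two-finger parallel gripper is mounted at the origin on the work surface. World frame = base frame: x ahead of the robot, y to its left, z up, the work surface at z = 0. Lengths are in mm, angles in rad, forces in N, time in s.
With the tool pointing down it reaches from about 350 to 975 mm from the base axis. Payload 7.1 kg.
Tool frame: the origin (TCP) lies on the centre line of the jaws, within the pads' length; the fingertips stand 25 mm ahead of it and the grasp point (between the pads) lies 6 mm ahead of it (ctrl.nose_length is the distance from the TCP to the fingertips, in mm); x points along the fingers, y is the direction in which the jaws open and shut, and the axes are right-handed (so a half turn about x gives the same grasp; the last joint's range is limited). The gripper opens to 88 mm and grips with 3 to 60 N. Pads are 20 mm wide; open, the fingers measure 115 mm over their backs; the gripper's body (75 mm by 178 mm) begins 61 mm behind the grasp point.
Start: joints at [-1.159, 0.423, 1.63, -0, 1.089, -0.019], TCP at [261.014, -567.871, 247.675] pointing down, gripper open.
Joint ranges: [-3, 3], [-0.9, 2.11], [0.09, 2.58], [-1.31, 4.45], [0.11, 2.69], [-2.54, 2.54]. Speed limits (rad/s): [2.39, 2.39, 3.01, 3.14, 3.14, 3.14].

INTERFACE

Orientations are given as a rotation vector (axis times angle).
In Python, from workcell import ctrl gives the robot as it stands.
- The arm moves only by the tool arm_command, never from a script. Its argument "deltas" is a list of rows, each a list of 4 numbers: the shift along the tool's x, y, z in m, then the turn about the tool's x in rad. In form: [[tx, ty, tz, yaw], ...]. A call has 1 to 10 rows; each row shifts and turns the pose as measured when the row begins, along the tool's axes as they then stand; what a row does not reach is not made up. A row lasts 1/10 s, in which the tool goes at most 50 mm and 8.59 degrees, less where a joint would pass 70% of its speed; a pose out of reach is approached as far as the arm can. A call is refused whole if a number of a shift passes 0.05 or a number of a turn 0.15, either way. A call with a gripper value outside its range is refused whole. "hand" is the finger opening in m, from 0 to 0.0878, set as the call begins (left out, the last holds). The fingers move at their own pace and stop on an object; the grip force is fixed at half the most. Time passes only in rows, so rows that do not move let the fingers close. It gives the time, the measured TCP pose, the force and the opening at its end, in the units of the state.
- ctrl.get_obs(): the state, without advancing time (a new reading comes with each control period).
- ctrl.get_image(name): name is "scene" or "top" or "wrist"; returns the picture (400x640x3 uint8, red, green, blue); there is no depth.
- ctrl.get_calibration(name): a dict with "fx", "fy", "cx", "cy" (pixels), "R" (3x3) and "t" (3): a world point X has camera coordinates R X + t. Camera axes: x right, y down, z forward; pixel columns grow to the right and rows downward; lengths in mm; the calibration is good to about 2 mm. The wrist camera is an equidistant fisheye: a pixel r from the principal point sees the ray r / f radians off the axis. A picture is of the moment at which its call begins: read the wrist's pose just before it. get_calibration takes no time and is no camera call; for the wrist camera it gives the pose at the moment of the call.
- ctrl.close_job(): hands the job in, once; it reports no verdict.
The state is a dict: "t": time; "qpos": joint angles; "qvel": joint speeds; "joint_torque": joint torques, N m; "ee_pos": TCP position; "orientation": TCP orientation; "ft_force": force on the tool from outside, world axes, zero at the start; "moment": the same for the moment, N m; "width": finger opening in mm.
Only numpy, scipy, OpenCV 4.12 (cv2) and the standard library are available. Lean on these libraries where they do the work, as an engineer would, in place of code of your own. Each camera call takes 0.05 s, during which the arm holds its last target.

TASK

Pull the kit case's drawer out to its stop, then put the long flat carton into the drawer's wide compartment: the gap is shorter than the carton, so tip it in end first under the case and lay it down flat on the drawer floor, label up. Then push the drawer fully shut with the carton inside, and leave the basket, the jar and the small carton standing where they are.

Things in the scene. Friction and masses are not known exactly. Their poses are not given: they have to be found in the camera images.
- case: Low green kit case, fixed, 203 deep x 229 wide x 80 mm high. Origin: middle of its lower front edge, on the table; x points into the case (away from the robot, within 0.2 rad of straight ahead), y left, z up. Its top board (10 mm thick, underside 70 mm above the table) begins at x = 0 and roofs over all of the drawer that is not pulled out.
- drawer (a joint): How far the drawer is out towards the robot (case's -x), m: 0 shut, 0.12 at its stop; starts 0.055 to 0.08. Slides with about 1.5 N friction, stays where left. No handle: move it by its front board, 10 mm thick, 225 mm wide, top edge 53 mm above the table. The gap between the back face of the front board and the case's top board equals this value.
- lane (a point): Moves with the drawer: floor of its wide compartment (13 mm above the table), at the back face of the front board, midway across. Axes as the case's. Compartment: x 0 to 182 mm, y -72.5 to 72.5 mm; its walls rise 40 mm above its floor (divider on the -y side 36), the top board's underside is 57 mm above it. Beyond the divider: a narrow compartment with small black bottles.
- carton: Long flat grey carton, 160 long (x) x 45 wide (y) x 35 mm high (z), white paper label on top, about 0.22 kg, stiff. Origin: centre of its underside. It starts flat on the table, label up, to the left or right of the drawer, its x axis within 0.5 rad of straight ahead.
- basket: Bystander: blue basket, 150 x 130 x 55 mm, packed with small cartons up to 66 mm high; origin: centre of its underside. Stands on the other side of the drawer from the long carton.
- jar: Bystander: white jar with black cap, 60 mm across, 85 mm high, standing; origin: centre of its underside.
- small_carton: Bystander: grey carton 60 x 60 mm, 90 mm high, standing; origin: centre of its underside.
Things that resemble listed ones, but are neither listed nor needed, are in the scene too. What is shaped like the carton but green or yellow is not meant.

How it is judged:
By the outcome, as a careful person would: the job done as asked, in the order asked, and still so for the second after the job is handed in, with the robot touching nothing.
It also fails if it takes over 72 s, if anything falls off the work surface, if the arm or the gripper's body presses on something with over 40 N, if the wrist force passes 120 N, or if a joint passes its speed limit or range.

## Working session

There is one attempt and no reset: what is moved stays moved. The work goes in short steps, Python scripts to look and compute and a tool call to move; the robot and the scene stay as the last step left them, time stands still between calls to the robot, and variables do not carry over. Pictures are saved under pics/ and viewed, and the job is handed in when it is done.

Besides the shell and the picture viewer there is one more tool, called by a JSON object that holds its "method" and its "body". arm_command: Moves the arm, as the interface text tells. Its arguments: {"type":"object","properties":{"deltas":{"type":"array","items":{"type":"array","items":{"type":"number"}}},"hand":{"type":"number"}},"required":["deltas"]}

```bash
ls; mkdir -p pics; python3 - <<'E'
from workcell import ctrl
import cv2
o=ctrl.get_obs()
print(o)
for n in ("scene","top","wrist"):
    c=ctrl.get_calibration(n); print(n,c)
    im=ctrl.get_image(n); cv2.imwrite(f"pics/{n}0.png",im[:,:,::-1])
E
```

```text
pics
{'t': 0.0, 'qpos': array([-1.15898988e+00,  4.23830451e-01,  1.63065413e+00, -8.77049138e-06,
        1.08858929e+00, -1.89779284e-02]), 'qvel': array([-0.00055264,  0.00055781, -0.00083267,  0.00344677,  0.00084785,
       -0.00095518]), 'joint_torque': array([ 2.05949964e-04, -5.44625652e+01, -2.73658794e+01,  6.42834837e-02,
        2.29218788e-02, -1.63482678e-04]), 'ee_pos': array([ 260.82482134, -567.42820824,  246.92224445]), 'orientation': array([ 1.98355939,  0.435519  , -1.98416189]), 'ft_force': array([-0.52379669, -0.2469239 ,  0.03799707]), 'moment': array([ 0.05415064,  0.03979058, -0.01822221]), 'width': 87.8461672586792}
scene {'fx': 462.209990024891, 'fy': 462.209990024891, 'cx': 317.2003562849422, 'cy': 201.6732434569106, 'R': array([[ 0.55024416,  0.83500214,  0.00166993],
       [ 0.61148276, -0.40158736, -0.68177447],
       [-0.56861252,  0.37616355, -0.73156051]]), 't': array([-208.40643199, -271.50097356, 1619.64316507])}
top {'fx': 484.7446951178974, 'fy': 484.7446951178974, 'cx': 323.54623550833213, 'cy': 197.05460638849317, 'R': array([[ 0.00206251, -0.99976064, -0.02178104],
       [-0.98207983,  0.00207967, -0.18845394],
       [ 0.18845413,  0.02177941, -0.98184047]]), 't': array([ -43.57132878,  453.13608177, 1606.42128872])}
wrist {'fx': 309.70691628693146, 'fy': 309.70691628693146, 'cx': 316.7352230456801, 'cy': 194.85949632839873, 'R': array([[ 0.41851013, -0.90821153, -0.00103915],
       [-0.8760838 , -0.40400656,  0.26316511],
       [-0.23942942, -0.10922688, -0.96475025]]), 't': array([-624.42817783,  -31.70980041,  390.38680292])}
```

View pics/scene0.png

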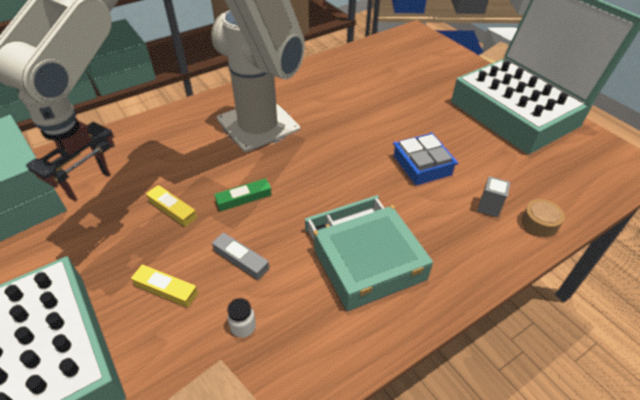

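View pics/top0.png

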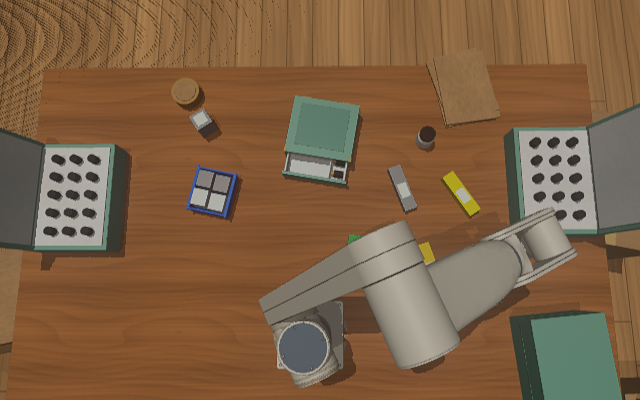

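View pics/wrist0.png

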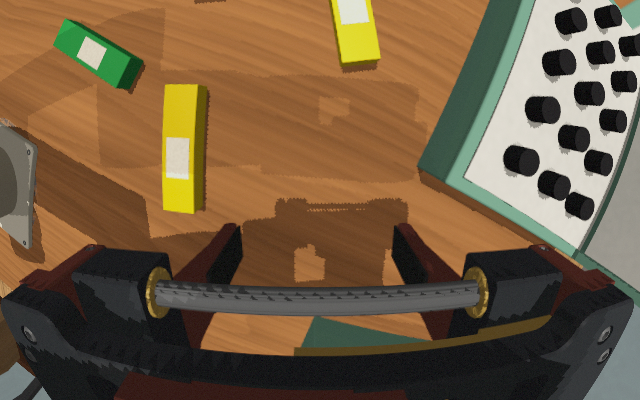

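```bash
cat > h.py <<'E'
import numpy as np, cv2
from workcell import ctrl
def ray(c,u,v,z):
    d=np.array([(u-c['cx'])/c['fx'],(v-c['cy'])/c['fy'],1.]); R=c['R']; C=-R.T@c['t']; d=R.T@d
    return C+d*(z-C[2])/d[2]
def proj(c,X):
    p=c['R']@np.array(X,float)+c['t']; return np.array([c['fx']*p[0]/p[2]+c['cx'],c['fy']*p[1]/p[2]+c['cy']])
def tool():
    o=ctrl.get_obs(); return o, cv2.Rodrigues(np.array(o['orientation']))[0]
def crop(im,x0,y0,x1,y1,f):
    return cv2.resize(im[y0:y1,x0:x1],None,fx=f,fy=f,interpolation=cv2.INTER_CUBIC)
E
python3 - <<'E'
import cv2
from h import crop
t=cv2.imread('pics/top0.png'); s=cv2.imread('pics/scene0.png')
cv2.imwrite('pics/ctop.png',crop(t,270,80,500,230,3))
cv2.imwrite('pics/cscene.png',crop(s,190,180,440,320,3))
E
```

```text
(no output)
```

View pics/ctop.png

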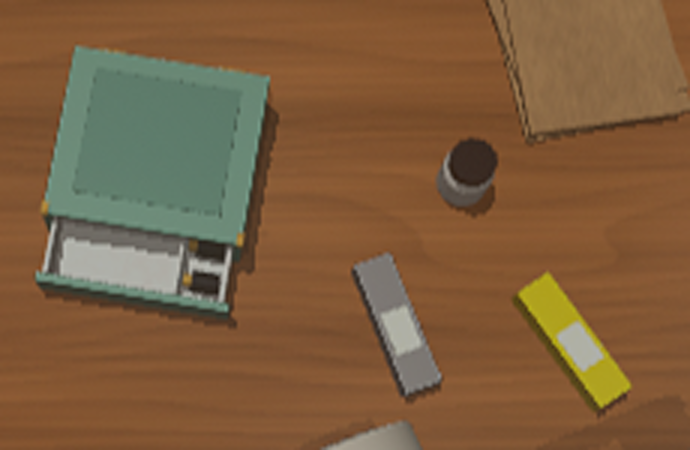

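View pics/cscene.png

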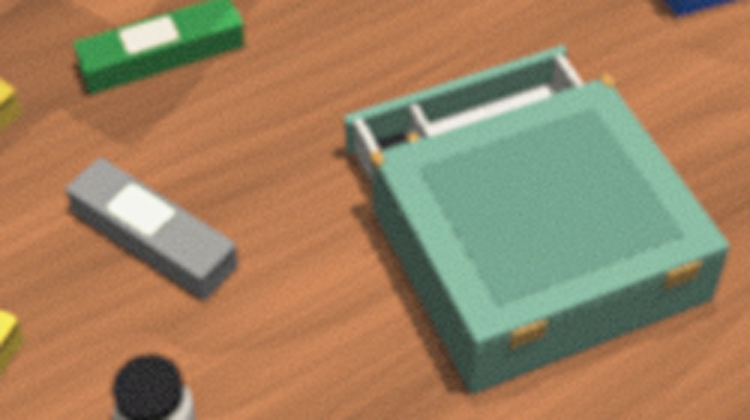

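```bash
python3 - <<'E'
from h import *
T=ctrl.get_calibration('top');S=ctrl.get_calibration('scene')
q=np.array([[77,46],[269,76],[243,243],[47,212]])/3+[270,80]
P=np.array([ray(T,u,v,80) for u,v in q])
print('case BL BR FR FL',P.round(1)); 
for i in range(4): print(np.linalg.norm(P[i]-P[(i+1)%4]).round(1))
q2=np.array([[481,335],[727,243],[606,83],[375,165]])/3+[190,180]
Q=np.array([ray(S,u,v,80) for u,v in q2]); print('scene BR BL FL FR',Q.round(1))
for i in range(4): print(np.linalg.norm(Q[i]-Q[(i+1)%4]).round(1))
q=np.array([[38,274],[228,305],[38,283],[227,311]])/3+[270,80]
print('board top',np.array([ray(T,u,v,53) for u,v in q]).round(1))
q=np.array([[562,48],[347,119]])/3+[190,180]
print('board sc',np.array([ray(S,u,v,53) for u,v in q]).round(1))
q=np.array([[353,267],[388,254],[440,379],[405,394]])/3+[270,80]
A=np.array([ray(T,u,v,35) for u,v in q]);print('carton top',A.round(1),A.mean(0))
q=np.array([[100,158],[236,248],[204,283],[69,192]])/3+[190,180]
B=np.array([ray(S,u,v,35) for u,v in q]);print('carton sc',B.round(1),B.mean(0))
for X in (A,B):
  for i in range(4): print(np.linalg.norm(X[i]-X[(i+1)%4]).round(1))
E
```

```text
case BL BR FR FL [[ 805.3   53.    80. ]
 [ 767.2 -168.1   80. ]
 [ 569.4 -136.6   80. ]
 [ 606.4   84.4   80. ]]
224.4
200.3
224.1
201.3
scene BR BL FL FR [[ 765.  -163.3   80. ]
 [ 804.8   54.4   80. ]
 [ 615.3   84.9   80. ]
 [ 580.4 -139.8   80. ]]
221.2
192.0
227.3
186.1
board top [[ 541.    96.3   53. ]
 [ 504.2 -120.    53. ]
 [ 530.5   96.1   53. ]
 [ 497.3 -118.8   53. ]]
board sc [[ 540.7   97.3   53. ]
 [ 503.9 -119.9   53. ]]
carton top [[ 552.6 -264.2   35. ]
 [ 567.8 -304.7   35. ]
 [ 421.9 -359.3   35. ]
 [ 404.8 -319.4   35. ]] [ 486.76608496 -311.90659196   35.        ]
carton sc [[ 408.1 -321.3   35. ]
 [ 560.7 -267.7   35. ]
 [ 577.  -307.2   35. ]
 [ 428.1 -360.6   35. ]] [ 493.49863596 -314.19200213   35.        ]
43.3
155.8
43.4
157.7
161.7
42.8
158.2
44.1
```

```bash
cat >> h.py <<'E'
CO=np.array([588.5,-25.5]); CY=-0.165
def c2w(x,y): 
    c,s=np.cos(CY),np.sin(CY); return CO+[c*x-s*y,s*x+c*y]
def w2c(p):
    c,s=np.cos(CY),np.sin(CY); d=np.array(p[:2])-CO; return np.array([c*d[0]+s*d[1],-s*d[0]+c*d[1]])
def plan(xy,z,yaw):
    """yaw: world direction of the long axis (x) ; jaws across it. prints tool deltas, turn about tool x"""
    o,R=tool(); p=np.array(o['ee_pos']); y=R[:,1]
    d=np.array([xy[0],xy[1],z])-p
    ang=np.arctan2(y[1],y[0]); tgt=yaw+np.pi/2
    dw=(tgt-ang+np.pi/2)%np.pi-np.pi/2   # world z turn, +-half turn equiv
    print('tcp',p.round(1),'case',w2c(p).round(1),'jaw ang',round(ang,3),'F',np.round(o['ft_force'],1),'w',round(o['width'],1),'t',round(o['t'],2),'q6',round(o['qpos'][5],2))
    print('axes',R.round(2).tolist())
    print('world d',d.round(1),' tool d (m)',(R.T@d/1000).round(4),' turn about tool x',round(-dw,3))
E
python3 -c "
from h import *
plan(c2w(-33,15),150,CY)"
```

```text
tcp [ 260.9 -567.5  247.1] case [-234.2 -588.5] jaw ang -1.14 F [-0.4 -0.5  0.4] w 87.7 t 0.15 q6 -0.02
axes [[-0.0, 0.42, -0.91], [0.0, -0.91, -0.42], [-1.0, -0.0, -0.0]]
world d [297.6 562.2 -97.1]  tool d (m) [ 0.0976 -0.3865 -0.5051]  turn about tool x 0.596
```

{"method": "arm_command", "body": {"deltas": [[0,0,0,0.149],[0,0,0,0.149],[0,0,0,0.149],[0,0,0,0.149]], "hand": 0.0}}

```text
t: 0.55
ee_pos: [260.5, -566.7, 245.6]
orientation: [-2.127, 0.182, 2.131]
ft_force: [0.0, -0.1, -0.1]
width: 59.5
```

```bash
python3 -c "
from h import *
plan(c2w(-33,15),150,CY)"
```

```text
tcp [ 260.5 -566.7  245.6] case [-234.7 -587.7] jaw ang -1.745 F [ 0.  -0.1 -0.1] w 59.5 t 0.55 q6 0.59
axes [[-0.0, -0.17, -0.98], [0.0, -0.98, 0.17], [-1.0, -0.0, 0.0]]
world d [297.9 561.4 -95.6]  tool d (m) [ 0.0972 -0.6042 -0.1962]  turn about tool x -0.009
```

{"method": "arm_command", "body": {"deltas": [[0,-0.046,-0.015,0],[0,-0.046,-0.015,0],[0,-0.046,-0.015,0],[0,-0.046,-0.015,0],[0,-0.046,-0.015,0],[0,-0.046,-0.015,0],[0,-0.046,-0.015,0],[0,-0.046,-0.015,0],[0,-0.046,-0.015,0],[0,-0.046,-0.015,0]]}}

```text
t: 1.55
ee_pos: [494.7, -131.8, 244.8]
orientation: [-2.119, 0.2, 2.122]
ft_force: [0.7, 0.0, 0.4]
width: 0.4
```

```bash
python3 -c "
from h import *
plan(c2w(-33,15),150,CY)"
```

```text
tcp [ 494.7 -131.8  244.8] case [ -75.  -120.3] jaw ang -1.761 F [0.7 0.  0.4] w 0.4 t 1.55 q6 1.48
axes [[-0.0, -0.19, -0.98], [0.0, -0.98, 0.19], [-1.0, -0.0, 0.0]]
world d [ 63.7 126.5 -94.8]  tool d (m) [ 0.0951 -0.1361 -0.0388]  turn about tool x -0.025
```

{"method": "arm_command", "body": {"deltas": [[0,-0.045,-0.013,-0.025],[0,-0.046,-0.014,0],[0.03,-0.035,-0.013,0],[0.03,-0.012,-0.001,0],[0.03,-0.002,0,0],[0,0,0,0]]}}

```text
t: 2.15
ee_pos: [564.7, 11.9, 153.5]
orientation: [-2.143, 0.163, 2.135]
ft_force: [0.3, -0.1, 0.6]
width: 0.3
```

```bash
python3 -c "
from h import *
plan(c2w(-33,15),53,CY)
cv2.imwrite('pics/w1.png',ctrl.get_image('wrist')[:,:,::-1])
cv2.imwrite('pics/s1.png',crop(ctrl.get_image('scene')[:,:,::-1],220,120,460,320,3))"
```

```text
tcp [564.7  11.9 153.5] case [-29.6  32.9] jaw ang -1.726 F [ 0.3 -0.1  0.6] w 0.3 t 2.15 q6 1.72
axes [[0.0, -0.15, -0.99], [0.0, -0.99, 0.15], [-1.0, -0.0, -0.0]]
world d [  -6.3  -17.1 -100.5]  tool d (m) [0.1004 0.0182 0.0039]  turn about tool x 0.009
```

View pics/w1.png

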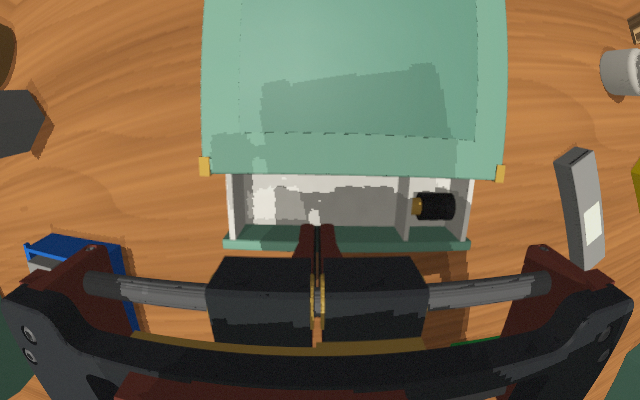

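View pics/s1.png

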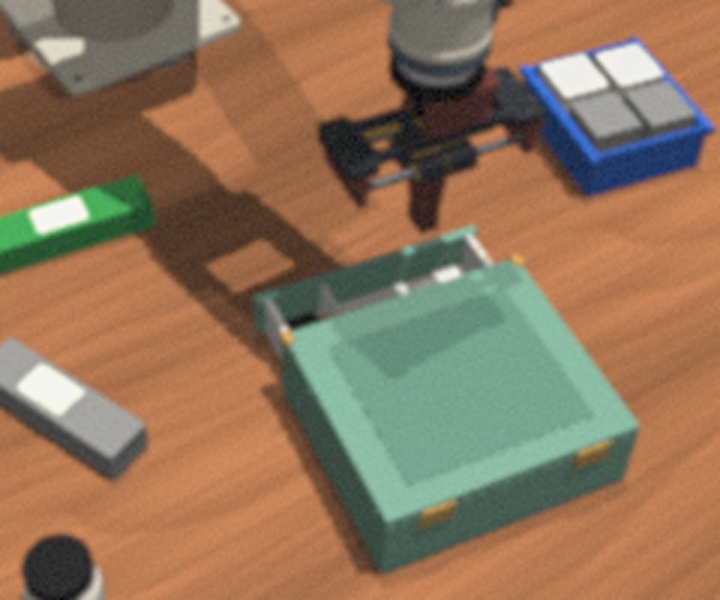

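{"method": "arm_command", "body": {"deltas": [[0.03,0.008,0.004,0.009],[0.03,0,0,0],[0.02,0,0,0],[0.01,0,0,0],[0.005,0,0,0]]}}

```text
t: 2.75
ee_pos: [570.5, 0.3, 69.8]
orientation: [-2.159, 0.177, 2.101]
ft_force: [-0.1, 1.1, -0.3]
width: 0.5
```

```bash
python3 -c "
from h import *
plan(c2w(-50,25),53,CY)
cv2.imwrite('pics/w2.png',ctrl.get_image('wrist')[:,:,::-1])"
```

```text
tcp [5.705e+02 3.000e-01 6.980e+01] case [-22.   22.5] jaw ang -1.741 F [-0.1  1.1 -0.3] w 0.5 t 2.75 q6 1.72
axes [[0.03, -0.17, -0.99], [0.0, -0.99, 0.17], [-1.0, -0.01, -0.03]]
world d [-27.2   7.1 -16.8]  tool d (m) [ 0.0161 -0.0023  0.0284]  turn about tool x -0.006
```

View pics/w2.png

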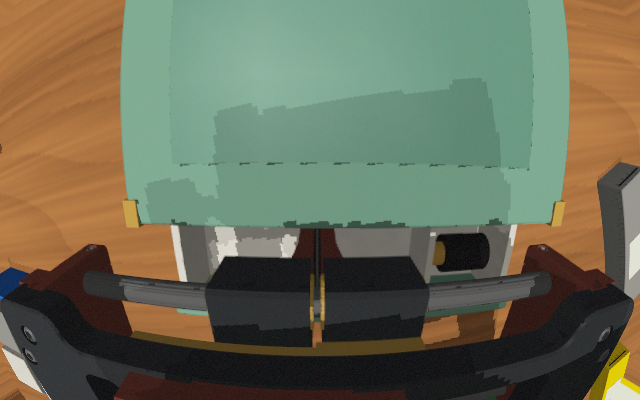

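{"method": "arm_command", "body": {"deltas": [[0,-0.001,0.012,0],[0.01,0,0,0],[0.005,0,0,0],[0,0,0,0]]}}

```text
t: 3.2
ee_pos: [559.9, 3.3, 56.5]
orientation: [-2.164, 0.178, 2.096]
ft_force: [0.5, -0.3, 0.7]
width: 0.3
```

```bash
python3 -c "
from h import *
plan(c2w(-50,25),53,CY)"
```

```text
tcp [559.9   3.3  56.5] case [-32.9  23.8] jaw ang -1.742 F [ 0.5 -0.3  0.7] w 0.3 t 3.2 q6 1.72
axes [[0.03, -0.17, -0.98], [0.0, -0.99, 0.17], [-1.0, -0.01, -0.03]]
world d [-16.7   4.   -3.5]  tool d (m) [ 0.0029 -0.0011  0.0172]  turn about tool x -0.006
```

{"method": "arm_command", "body": {"deltas": [[0,0,0.012,0],[0,0,0.012,0],[0,0,0.01,0],[0,0,0.01,0],[0,0,0.01,0],[0,0,0.01,0]]}}

```text
t: 3.8
ee_pos: [495.1, 14.9, 55.7]
orientation: [-2.171, 0.177, 2.088]
ft_force: [2.3, -1.1, 1.5]
width: 0.3
```

```bash
python3 -c "
from h import *
plan(c2w(-110,25),53,CY)"
```

```text
tcp [495.1  14.9  55.7] case [-98.8  24.5] jaw ang -1.741 F [ 2.3 -1.1  1.5] w 0.3 t 3.8 q6 1.74
axes [[0.04, -0.17, -0.98], [0.0, -0.99, 0.17], [-1.0, -0.01, -0.04]]
world d [-11.    2.3  -2.7]  tool d (m) [ 0.0023 -0.0004  0.0113]  turn about tool x -0.006
```

Drawer is dragging (about 2 N). Continue in small steps to the stop.

{"method": "arm_command", "body": {"deltas": [[0,0,0.006,0],[0,0,0.004,0],[0,0,0.004,0]]}}

```text
t: 4.1
ee_pos: [484.1, 17.2, 56.0]
orientation: [-2.183, 0.176, 2.077]
ft_force: [18.5, -7.8, -12.2]
width: 0.5
```

{"method": "arm_command", "body": {"deltas": [[0,0,0.004,0],[0,0,0.003,0]]}}

```text
t: 4.3
ee_pos: [484.3, 17.6, 56.7]
orientation: [-2.199, 0.174, 2.061]
ft_force: [7.8, -4.0, -5.9]
width: 0.7
```

```bash
python3 -c "
from h import *
plan(c2w(-110,25),53,CY)"
```

```text
tcp [484.3  17.6  56.7] case [-109.9   25.4] jaw ang -1.739 F [ 7.8 -4.  -5.9] w 0.7 t 4.3 q6 1.75
axes [[0.06, -0.17, -0.98], [-0.0, -0.99, 0.17], [-1.0, -0.01, -0.06]]
world d [-0.2 -0.3 -3.7]  tool d (m) [0.0036 0.0004 0.0003]  turn about tool x -0.004
```

{"method": "arm_command", "body": {"deltas": [[0,0,-0.012,0],[-0.03,0,0,0],[-0.04,0,0,0],[-0.04,0,0.01,0],[-0.04,0,0.02,0],[0,0,0,0]], "hand": 0.0878}}

```text
t: 4.9
ee_pos: [455.9, 20.5, 208.2]
orientation: [-2.186, 0.176, 2.073]
ft_force: [-0.1, -0.1, -0.7]
width: 45.0
```

```bash
python3 -c "
from h import *
a=-0.0
plan((487,-312),150,0.36)
print(w2c((487,-312)))
cv2.imwrite('pics/w3.png',ctrl.get_image('wrist')[:,:,::-1])
cv2.imwrite('pics/s3.png',crop(ctrl.get_image('scene')[:,:,::-1],220,120,460,320,3))"
```

```text
tcp [455.9  20.5 208.2] case [-138.4   23.6] jaw ang -1.74 F [-0.1 -0.1 -0.7] w 45.0 t 4.9 q6 1.76
axes [[0.05, -0.17, -0.98], [0.0, -0.99, 0.17], [-1.0, -0.01, -0.05]]
world d [  31.1 -332.5  -58.2]  tool d (m) [ 0.0595  0.3231 -0.0838]  turn about tool x -0.529
[ -53.06317024 -299.2804704 ]
```

View pics/w3.png

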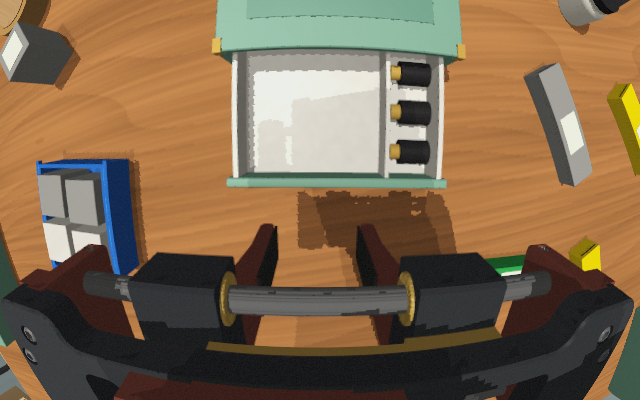

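View pics/s3.png

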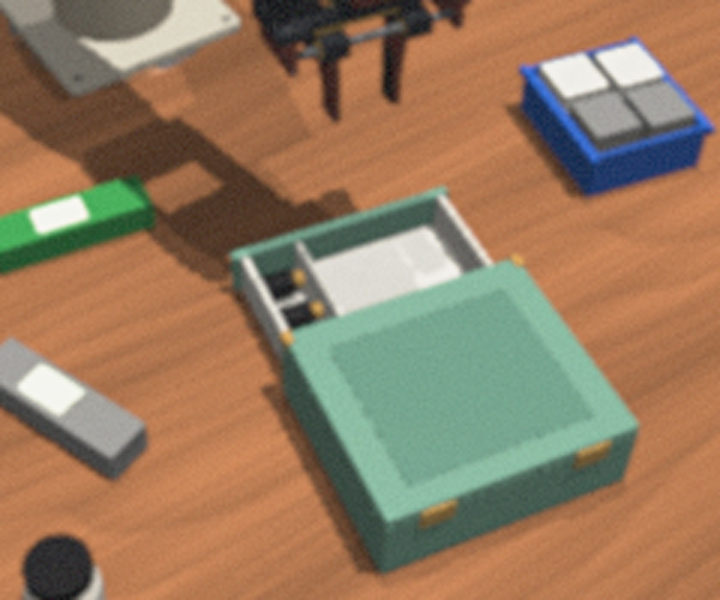

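```bash
cat >> h.py <<'E'
def wray(c,u,v,z):
    x,y=(u-c['cx'])/c['fx'],(v-c['cy'])/c['fy']; r=np.hypot(x,y)
    d=np.array([x/r*np.sin(r),y/r*np.sin(r),np.cos(r)]) if r>0 else np.array([0,0,1.])
    R=c['R']; C=-R.T@c['t']; d=R.T@d
    return C+d*(z-C[2])/d[2]
E
python3 - <<'E'
from h import *
W=ctrl.get_calibration('wrist')
im=cv2.imread('pics/w3.png')
cv2.imwrite('pics/w3a.png',crop(im,210,30,480,200,3))
cv2.imwrite('pics/w3b.png',crop(im,500,50,620,200,4))
for n,u,v,z in [('board L',228,180,53),('board R',446,183,53),('caseFL',219,50,80),('caseFR',461,58,80)]:
    p=wray(W,u,v,z); print(n,p.round(1),w2c(p).round(1))
E
```

```text
board L [486.9 105.8  53. ] [-121.8  112.8]
board R [ 448.  -109.7   53. ] [-124.8 -106.2]
caseFL [607.3  83.9  80. ] [  0.6 111. ]
caseFR [ 567.9 -131.1   80. ] [  -2.9 -107.6]
```

View pics/w3a.png

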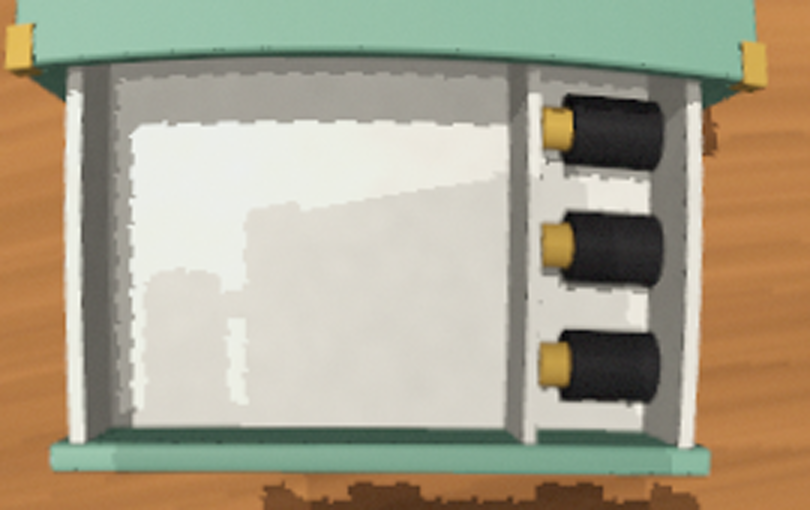

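View pics/w3b.png

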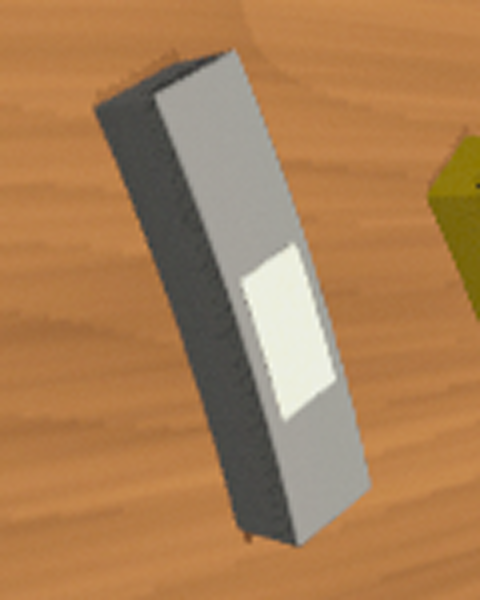

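```bash
python3 - <<'E'
from h import *
W=ctrl.get_calibration('wrist')
for n,u,v,z in [('wallL',210+85/3,30+440/3,53),('divL',210+524/3,30+440/3,49),('wallLfar',210+83/3,30+75/3,53),('divfar',210+526/3,30+75/3,49),
 ('boardL',210+51/3,30+447/3,53),('boardR',210+709/3,30+450/3,53),('boardLf',210+51/3,30+470/3,53),('boardRf',210+709/3,30+473/3,53)]:
    p=wray(W,u,v,z); print(n,p.round(1),w2c(p).round(1))
q=np.array([[155,95],[235,50],[370,487],[298,545]])/4+[500,50]
A=np.array([wray(W,u,v,35) for u,v in q]);print(A.round(1),A.mean(0))
for i in range(4): print(np.linalg.norm(A[i]-A[(i+1)%4]).round(1))
d=A[0]-A[3]; print(np.arctan2(d[1],d[0])); d=A[1]-A[2]; print(np.arctan2(d[1],d[0]))
A=np.array([[ 552.6,-264.2],[567.8,-304.7],[421.9,-359.3],[404.8,-319.4]])
d=A[0]-A[3]; print(np.arctan2(d[1],d[0])); d=A[1]-A[2]; print(np.arctan2(d[1],d[0]))
E
```

```text
wallL [488.3  94.5  53. ] [-118.6  101.9]
divL [463.7 -47.   49. ] [-119.6  -41.7]
wallLfar [606.1  73.7  53. ] [  1.  100.8]
divfar [582.1 -66.6  49. ] [  0.4 -41.6]
boardL [488.1 106.6  53. ] [-120.7  113.8]
boardR [ 451.  -110.4   53. ] [-121.7 -106.3]
boardLf [480.5 108.3  53. ] [-128.5  114.3]
boardRf [ 443.1 -109.7   53. ] [-129.6 -107. ]
[[ 555.8 -263.8   35. ]
 [ 570.6 -304.1   35. ]
 [ 422.8 -358.8   35. ]
 [ 408.4 -318.    35. ]] [ 489.38097571 -311.1678473    35.        ]
43.0
157.6
43.3
157.1
0.35229486801229964
0.3541460977545422
0.3574353594915165
0.35809448705281666
```

{"method": "arm_command", "body": {"deltas": [[0,0.045,-0.012,0],[0,0.045,-0.012,0],[0,0.045,-0.012,0],[0,0.045,-0.012,0],[0,0.045,-0.012,0],[0,0.045,-0.012,0],[0,0,0,-0.132],[0,0,0,-0.132],[0,0,0,-0.132],[0,0,0,-0.132]], "hand": 0.0878}}

```text
t: 6.0
ee_pos: [480.4, -269.1, 184.7]
orientation: [2.044, 0.397, -1.992]
ft_force: [-0.6, 0.2, -0.2]
width: 87.7
```

```bash
python3 -c "
from h import *
plan((474.4,-316.7),100,0.355)"
```

```text
tcp [ 480.4 -269.1  184.7] case [ -66.6 -258.1] jaw ang -1.192 F [-0.6  0.2 -0.2] w 87.7 t 6.0 q6 0.63
axes [[0.02, 0.37, -0.93], [0.01, -0.93, -0.37], [-1.0, -0.01, -0.03]]
world d [ -6.  -47.6 -84.7]  tool d (m) [0.0838 0.0424 0.0254]  turn about tool x 0.024
```

{"method": "arm_command", "body": {"deltas": [[0,0.03,0.02,0.024],[0.03,0.01,0.006,0],[0.03,0.001,0,0],[0.015,0,0,0],[0,0,0,0]]}}

```text
t: 6.5
ee_pos: [470.0, -316.6, 94.8]
orientation: [2.051, 0.39, -2.021]
ft_force: [-0.1, 0.3, 0.0]
width: 88.1
```

```bash
python3 -c "
from h import *
plan((474.4,-316.7),30,0.355)
cv2.imwrite('pics/w4.png',ctrl.get_image('wrist')[:,:,::-1])"
```

```text
tcp [ 470.  -316.6   94.8] case [ -69.  -306.6] jaw ang -1.214 F [-0.1  0.3  0. ] w 88.1 t 6.5 q6 0.56
axes [[0.01, 0.35, -0.94], [0.02, -0.94, -0.35], [-1.0, -0.02, -0.02]]
world d [  4.4  -0.1 -64.8]  tool d (m) [ 0.0648  0.0028 -0.0029]  turn about tool x 0.002
```

View pics/w4.png

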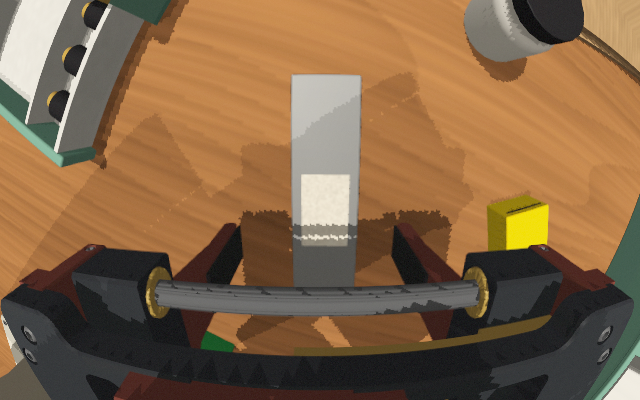

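{"method": "arm_command", "body": {"deltas": [[0.03,0.003,-0.003,0],[0.02,0,0,0],[0.01,0,0,0],[0.004,0,0,0]]}}

```text
t: 6.95
ee_pos: [476.7, -317.9, 30.0]
orientation: [2.051, 0.389, -2.019]
ft_force: [-0.5, -0.2, -0.2]
width: 87.9
```

```bash
python3 -c "
from h import *
plan((474.4,-316.7),30,0.355)"
```

```text
tcp [ 476.7 -317.9   30. ] case [ -62.3 -306.8] jaw ang -1.213 F [-0.5 -0.2 -0.2] w 87.9 t 6.95 q6 0.56
axes [[0.01, 0.35, -0.94], [0.02, -0.94, -0.35], [-1.0, -0.02, -0.02]]
world d [-2.3  1.2  0. ]  tool d (m) [-0.     -0.002   0.0017]  turn about tool x 0.003
```

Close the fingers and lift.

{"method": "arm_command", "body": {"deltas": [[0,0,0,0],[0,0,0,0],[0,0,0,0],[0,0,0,0],[0,0,0,0]], "hand": 0.0}}

```text
t: 7.45
ee_pos: [478.2, -318.9, 32.9]
orientation: [2.053, 0.386, -2.014]
ft_force: [-0.7, 0.3, 0.4]
width: 51.6
```

{"method": "arm_command", "body": {"deltas": [[-0.02,0,0,0],[-0.03,0,0,0],[-0.04,0,0,0],[-0.04,0,0,0],[0,0,0,0]]}}

```text
t: 7.95
ee_pos: [474.7, -320.7, 166.0]
orientation: [2.05, 0.39, -2.019]
ft_force: [-0.9, -1.5, -2.5]
width: 44.9
```

```bash
python3 -c "
from h import *
plan(c2w(-45,30),150,CY)
cv2.imwrite('pics/w5.png',ctrl.get_image('wrist')[:,:,::-1])
cv2.imwrite('pics/s5.png',crop(ctrl.get_image('scene')[:,:,::-1],160,120,400,320,3))"
```

```text
tcp [ 474.7 -320.7  166. ] case [ -63.8 -309.9] jaw ang -1.213 F [-0.9 -1.5 -2.5] w 44.9 t 7.95 q6 0.56
axes [[0.01, 0.35, -0.94], [0.02, -0.94, -0.35], [-1.0, -0.02, -0.02]]
world d [ 74.3 332.2 -16. ]  tool d (m) [ 0.0246 -0.2847 -0.1857]  turn about tool x 0.523
```

View pics/w5.png

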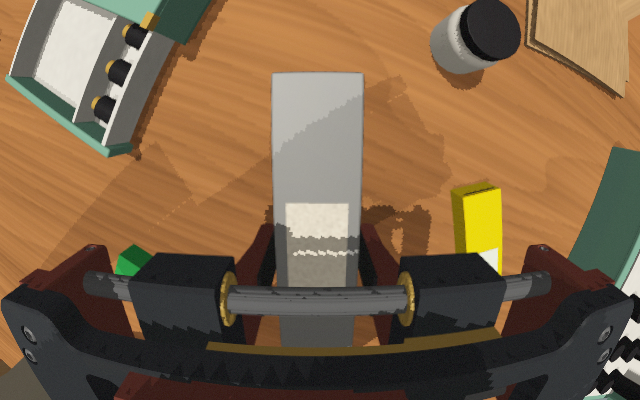

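View pics/s5.png

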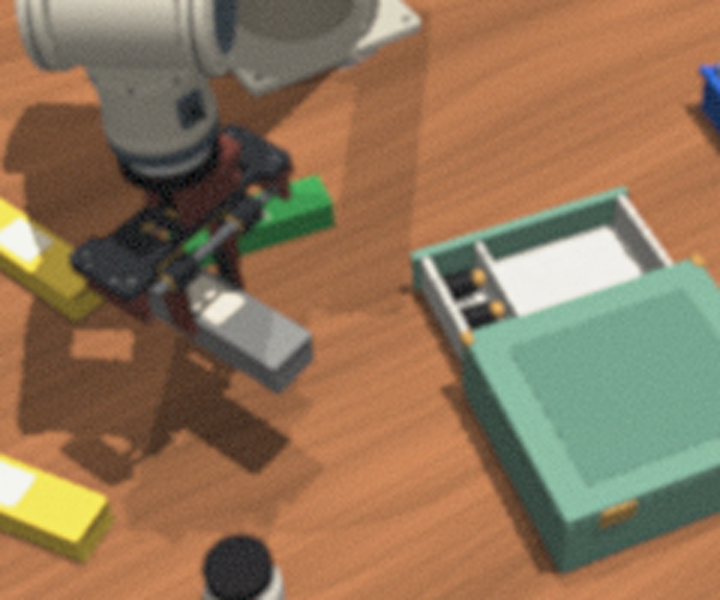

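```bash
python3 - <<'E'
from h import *
im=cv2.imread('pics/w5.png')
cv2.imwrite('pics/w5a.png',crop(im,250,55,390,290,2.5))
E
```

```text
(no output)
```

View pics/w5a.png

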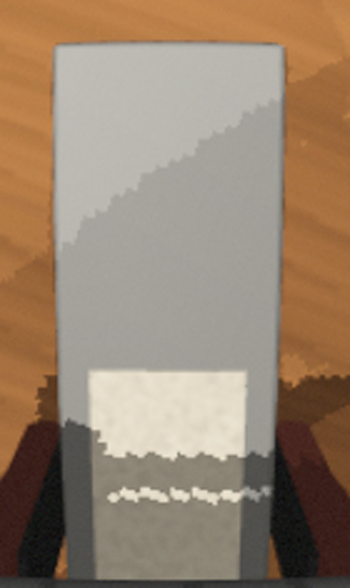

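```bash
cat >> h.py <<'E'
def cdir(c,u,v):
    x,y=(u-c['cx'])/c['fx'],(v-c['cy'])/c['fy']; r=np.hypot(x,y)
    return np.array([x/r*np.sin(r),y/r*np.sin(r),np.cos(r)])
def bywidth(c,a,b,L):
    """world midpoint of segment a-b of length L, assumed at equal depth ratio (perp to ray bisector)"""
    da,db=cdir(c,*a),cdir(c,*b); s=L/np.linalg.norm(da-db); return c['R'].T@(s*(da+db)/2-c['t'])
E
python3 - <<'E'
from h import *
W=ctrl.get_calibration('wrist')
o,R=tool(); p=o['ee_pos']
f=lambda x,y:(250+x/2.5,55+y/2.5)
far=bywidth(W,f(54,44),f(285,44),45)
m=bywidth(W,f(60,370),f(280,370),45)
for q in(far,m): print(q.round(1),(R.T@(q-p)).round(1))
d=far-m; print('pitch',np.arctan2(d[2],np.hypot(d[0],d[1])))
E
```

```text
[ 559.6 -286.5  147.8] [ 15.1   0.5 -92.9]
[ 498.3 -309.7  148.7] [ 13.3   0.7 -27.4]
pitch -0.012985157076459645
```

{"method": "arm_command", "body": {"deltas": [[0.04,0,0,0],[0.03,0,0,0],[0.02,0,0,0],[0.01,0,0,0],[0.005,0,0,0]]}}

```text
t: 8.55
ee_pos: [468.8, -313.0, 46.8]
orientation: [2.043, 0.403, -2.036]
ft_force: [-0.7, -1.1, -1.5]
width: 44.6
```

```bash
python3 -c "
from h import *
plan((474.4,-316.7),50,0.355)"
```

```text
tcp [ 468.8 -313.    46.8] case [ -70.8 -303.2] jaw ang -1.213 F [-0.7 -1.1 -1.5] w 44.6 t 8.55 q6 0.56
axes [[-0.0, 0.35, -0.94], [0.03, -0.94, -0.35], [-1.0, -0.03, -0.01]]
world d [ 5.6 -3.7  3.2]  tool d (m) [-0.0033  0.0053 -0.0039]  turn about tool x 0.003
```

{"method": "arm_command", "body": {"deltas": [[0.003,0,0,0],[0.003,0,0,0]]}}

```text
t: 8.75
ee_pos: [468.8, -312.5, 44.5]
orientation: [2.043, 0.406, -2.038]
ft_force: [-12.1, 6.1, 50.8]
width: 45.0
```

{"method": "arm_command", "body": {"deltas": [[0,0,0,0],[0,0,-0.01,0],[0,0,-0.01,0],[0.003,0,-0.008,0],[0.003,0,0,0]], "hand": 0.065}}

```text
t: 9.25
ee_pos: [500.1, -303.2, 42.1]
orientation: [2.046, 0.4, -2.031]
ft_force: [-0.7, 0.4, 0.1]
width: 64.7
```

```bash
python3 -c "
from h import *
plan((488.5+14,-311.5+5),38,0.355)
cv2.imwrite('pics/w6.png',ctrl.get_image('wrist')[:,:,::-1])"
```

```text
tcp [ 500.1 -303.2   42.1] case [ -41.6 -288.4] jaw ang -1.213 F [-0.7  0.4  0.1] w 64.7 t 9.25 q6 0.6
axes [[0.0, 0.35, -0.94], [0.03, -0.94, -0.35], [-1.0, -0.03, -0.01]]
world d [ 2.4 -3.3 -4.1]  tool d (m) [ 0.004   0.0041 -0.001 ]  turn about tool x 0.003
```

View pics/w6.png

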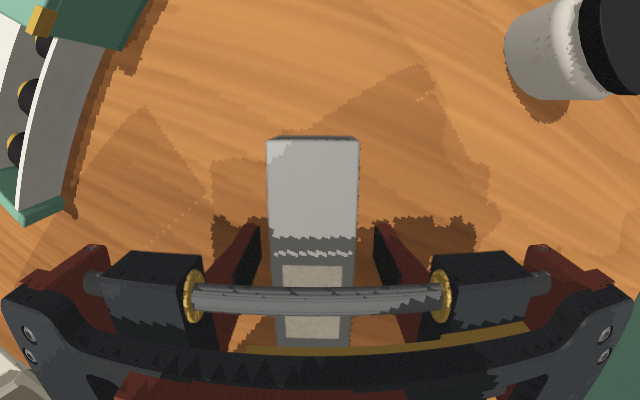

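{"method": "arm_command", "body": {"deltas": [[0.003,0,0,0],[0,0,0,0],[0,0,0,0],[0,0,0,0],[0,0,0,0],[0,0,0,0]], "hand": 0.0}}

```text
t: 9.9
ee_pos: [498.3, -302.2, 37.1]
orientation: [2.045, 0.402, -2.035]
ft_force: [0.9, 1.1, -0.7]
width: 45.3
```

```bash
python3 -c "
from h import *
W=ctrl.get_calibration('wrist');o,R=tool()
print(o['ee_pos'],o['width'],o['ft_force'])
im=ctrl.get_image('wrist')[:,:,::-1]; cv2.imwrite('pics/w7.png',crop(im,240,120,400,290,4))"
```

```text
[ 498.33063316 -302.18186721   37.07427004] 45.28656078809883 [ 0.88172251  1.09798422 -0.70451911]
```

View pics/w7.png

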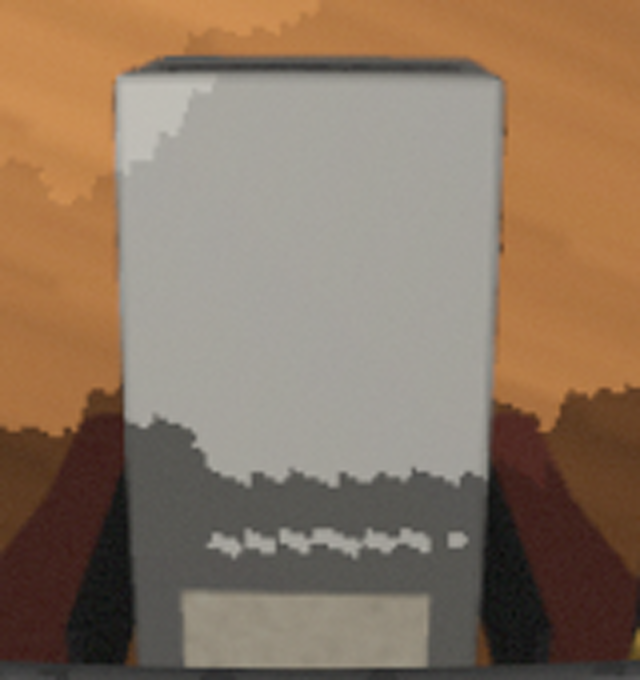

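```bash
python3 -c "
from h import *
W=ctrl.get_calibration('wrist');o,R=tool();p=o['ee_pos']
q=wray(W,317,138.7,35); print((R.T@(q-p)).round(1))
q=bywidth(W,(269.5,138.7),(365,138.7),45); print((R.T@(q-p)).round(1))
plan((0,0),0,0)
"
```

```text
[  2.7   0.1 -60.8]
[  7.8   0.3 -60.6]
tcp [ 498.4 -302.2   37.1] case [ -43.5 -287.7] jaw ang -1.213 F [ 0.5  0.1 -0.6] w 45.1 t 9.95 q6 0.6
axes [[-0.0, 0.35, -0.94], [0.03, -0.94, -0.35], [-1.0, -0.03, -0.01]]
world d [-498.4  302.2  -37.1]  tool d (m) [ 0.0475 -0.4561  0.3616]  turn about tool x 0.358
```

{"method": "arm_command", "body": {"deltas": [[-0.03,0,0,0],[-0.04,0,0,0],[-0.04,0,0,0],[-0.02,0,0,0],[0,0,0,0.14],[0,0,0,0.14],[0,0,0,0.14],[0,0,0,0.12],[0,0,0,0]]}}

```text
t: 10.85
ee_pos: [494.1, -306.1, 169.0]
orientation: [-2.085, 0.177, 2.112]
ft_force: [-0.2, -1.3, -2.5]
width: 45.2
```

```bash
python3 -c "
from h import *
plan(c2w(-73,30),160,CY)
cv2.imwrite('pics/w8.png',ctrl.get_image('wrist')[:,:,::-1])
"
```

```text
tcp [ 494.1 -306.1  169. ] case [ -47.1 -292.3] jaw ang -1.774 F [-0.2 -1.3 -2.5] w 45.2 t 10.85 q6 1.17
axes [[-0.01, -0.2, -0.98], [0.04, -0.98, 0.2], [-1.0, -0.03, 0.02]]
world d [ 27.4 322.2  -9. ]  tool d (m) [ 0.0203 -0.3206  0.038 ]  turn about tool x -0.038
```

View pics/w8.png

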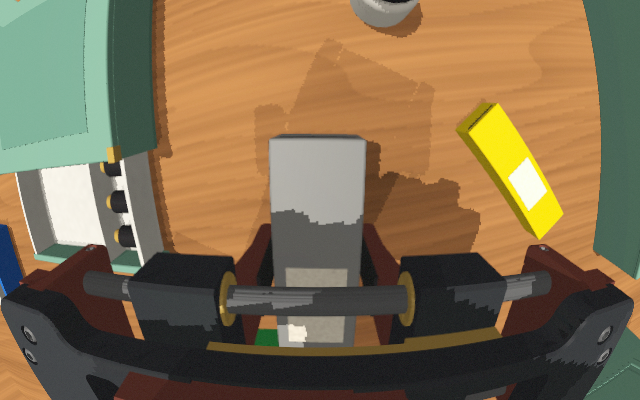

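{"method": "arm_command", "body": {"deltas": [[0,0,0.01,-0.038],[0,-0.046,0.003,0],[0,-0.046,0.003,0],[0,-0.046,0.003,0],[0,-0.046,0.003,0],[0,-0.046,0.003,0],[0,-0.046,0.003,0],[0,-0.03,0,0],[0,-0.01,0,0],[0,0,0,0]]}}

```text
t: 11.9
ee_pos: [511.8, 19.5, 178.4]
orientation: [-2.126, 0.102, 2.153]
ft_force: [-0.1, 0.2, -3.9]
width: 45.3
```

```bash
python3 -c "
from h import *
plan(c2w(-73,30),100,CY)
"
```

```text
tcp [511.8  19.5 178.4] case [-83.1  31.8] jaw ang -1.699 F [-0.1  0.2 -3.9] w 45.3 t 11.9 q6 1.67
axes [[-0.01, -0.13, -0.99], [0.03, -0.99, 0.13], [-1.0, -0.03, 0.01]]
world d [  9.6  -3.4 -78.4]  tool d (m) [ 0.0781  0.0047 -0.0111]  turn about tool x 0.036
```

{"method": "arm_command", "body": {"deltas": [[0,0.002,-0.01,0.036],[0.03,0,0,0],[0.025,0,0,0],[0.01,0,0,0],[0,0,0,0]]}}

```text
t: 12.4
ee_pos: [524.9, 11.3, 111.9]
orientation: [-2.107, 0.15, 2.126]
ft_force: [0.7, 0.2, -2.7]
width: 45.3
```

```bash
python3 -c "
from h import *
plan(c2w(-73,30),92,CY)
cv2.imwrite('pics/w9.png',ctrl.get_image('wrist')[:,:,::-1])
cv2.imwrite('pics/s9.png',crop(ctrl.get_image('scene')[:,:,::-1],260,140,460,300,4))
"
```

```text
tcp [524.9  11.3 111.9] case [-68.8  25.9] jaw ang -1.744 F [ 0.7  0.2 -2.7] w 45.3 t 12.4 q6 1.69
axes [[-0.01, -0.17, -0.98], [0.03, -0.98, 0.17], [-1.0, -0.03, 0.01]]
world d [ -3.5   4.8 -19.9]  tool d (m) [ 0.0201 -0.0035  0.004 ]  turn about tool x -0.009
```

View pics/w9.png

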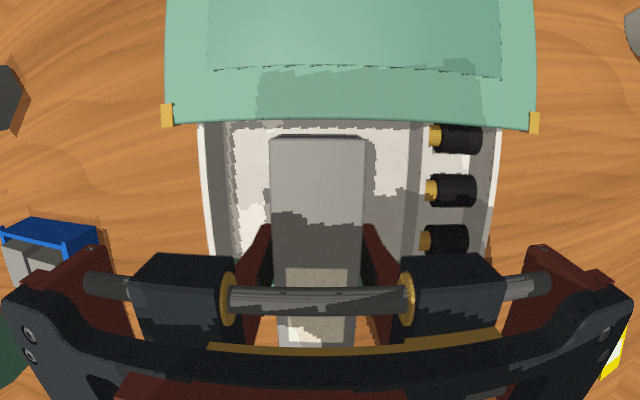

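View pics/s9.png

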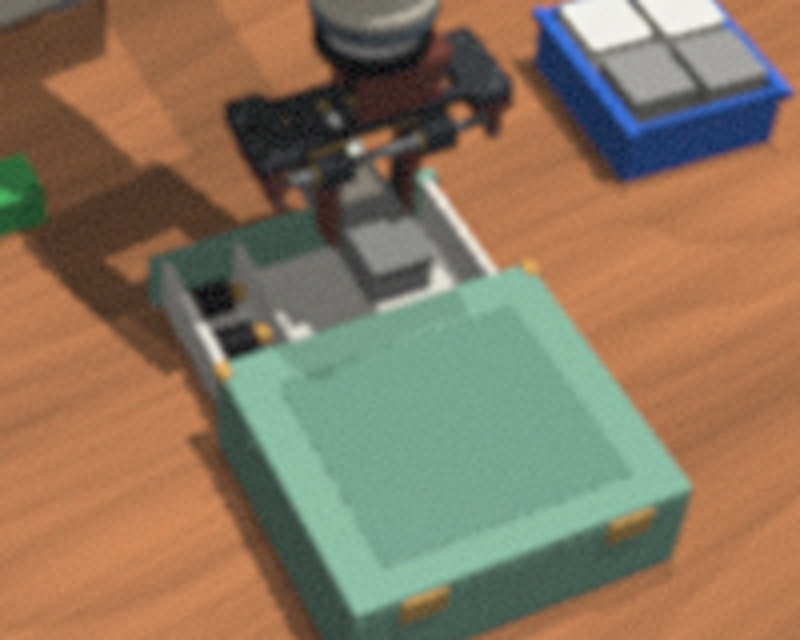

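{"method": "arm_command", "body": {"deltas": [[0,-0.004,0.005,-0.009],[0.008,0,0,0],[0.006,0,0,0],[0.004,0,0,0]]}}

```text
t: 12.9
ee_pos: [523.5, 16.9, 97.7]
orientation: [-2.121, 0.139, 2.121]
ft_force: [-0.5, 0.2, -2.5]
width: 44.9
```

{"method": "arm_command", "body": {"deltas": [[0.003,0,0,0],[0.003,0,0,0]]}}

```text
t: 13.1
ee_pos: [523.4, 17.4, 91.1]
orientation: [-2.121, 0.139, 2.121]
ft_force: [0.5, 1.2, -2.8]
width: 45.1
```

```bash
python3 -c "
from h import *
plan(c2w(-73,30),79,CY)
"
```

```text
tcp [523.4  17.4  91.1] case [-71.3  31.6] jaw ang -1.734 F [ 0.5  1.2 -2.8] w 45.1 t 13.1 q6 1.69
axes [[0.0, -0.16, -0.99], [0.03, -0.99, 0.16], [-1.0, -0.03, 0.0]]
world d [ -2.   -1.3 -12.1]  tool d (m) [0.012  0.002  0.0017]  turn about tool x 0.002
```

{"method": "arm_command", "body": {"deltas": [[0.003,0,0,0],[0.003,0,0,0]]}}

```text
t: 13.3
ee_pos: [524.8, 17.4, 85.4]
orientation: [-2.124, 0.139, 2.119]
ft_force: [2.3, -4.0, 5.8]
width: 45.0
```

{"method": "arm_command", "body": {"deltas": [[0.003,0,0,0],[0.003,0,0,0]]}}

```text
t: 13.5
ee_pos: [526.8, 17.0, 80.3]
orientation: [-2.129, 0.138, 2.116]
ft_force: [0.9, -1.8, 5.4]
width: 45.0
```

```bash
python3 -c "
from h import *
plan(c2w(-73,30),79,CY)
cv2.imwrite('pics/w10.png',ctrl.get_image('wrist')[:,:,::-1])
"
```

```text
tcp [526.8  17.   80.3] case [-67.9  31.8] jaw ang -1.732 F [ 0.9 -1.8  5.4] w 45.0 t 13.5 q6 1.68
axes [[0.01, -0.16, -0.99], [0.03, -0.99, 0.16], [-1.0, -0.03, -0.0]]
world d [-5.4 -0.9 -1.3]  tool d (m) [0.0012 0.0018 0.0051]  turn about tool x 0.003
```

View pics/w10.png

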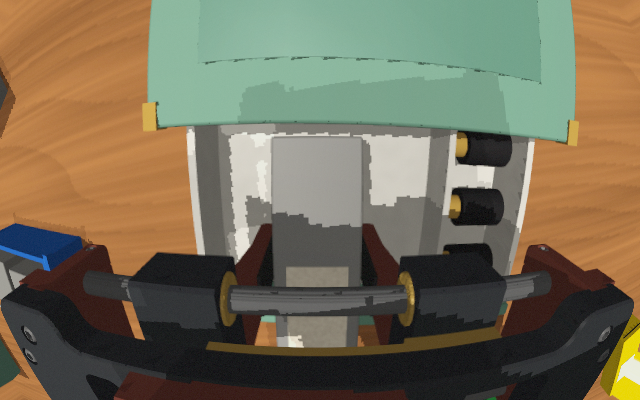

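```bash
python3 -c "
from h import *
im=cv2.imread('pics/w10.png'); cv2.imwrite('pics/w10a.png',crop(im,240,120,400,290,4))"
```

```text
(no output)
```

View pics/w10a.png

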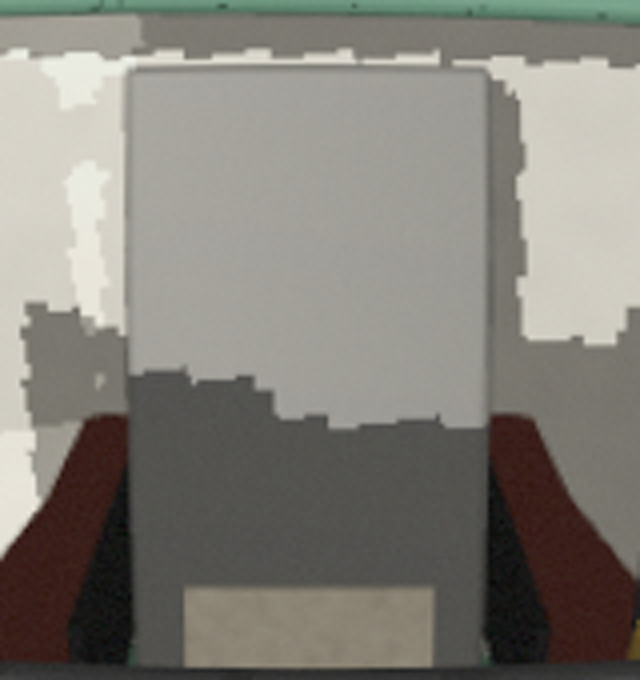

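```bash
python3 -c "
from h import *
W=ctrl.get_calibration('wrist');o,R=tool();p=o['ee_pos']
v=120+69/4
q=bywidth(W,(240+127/4,v),(240+488/4,v),45); print((R.T@(q-p)).round(1))
# use known length 61 from pivot (12 below TCP): intersect ray with circle
import math
d=R.T@W['R'].T@cdir(W,317,v); C=R.T@(-W['R'].T@W['t']-p); print(C.round(1),d.round(3))
for x in (2.7,8,12,14,16,18,20,22): 
  s=(x-C[0])/d[0]; print(x,(C+s*d)[2].round(1))
"
```

```text
[ 16.4  -0.3 -60.5]
[-137.3   -0.4  -72.7] [0.997 0.001 0.08 ]
2.7 -61.4
8 -61.0
12 -60.6
14 -60.5
16 -60.3
18 -60.2
20 -60.0
22 -59.8
```

{"method": "arm_command", "body": {"deltas": [[0.003,0,0.002,0],[0.003,0,0.001,0]]}}

```text
t: 13.75
ee_pos: [527.6, 17.2, 75.7]
orientation: [-2.138, 0.138, 2.108]
ft_force: [0.9, -1.9, 6.1]
width: 44.9
```

```bash
python3 -c "
from h import *
plan(c2w(-73,30),79,CY)
im=ctrl.get_image('wrist')[:,:,::-1]
cv2.imwrite('pics/w11a.png',crop(im,240,120,400,290,4))
cv2.imwrite('pics/s11.png',crop(ctrl.get_image('scene')[:,:,::-1],260,140,460,300,4))
"
```

```text
tcp [527.6  17.2  75.7] case [-67.1  32.1] jaw ang -1.732 F [ 0.9 -1.9  6.1] w 44.9 t 13.75 q6 1.68
axes [[0.02, -0.16, -0.99], [0.03, -0.99, 0.16], [-1.0, -0.03, -0.01]]
world d [-6.2 -1.1  3.3]  tool d (m) [-0.0035  0.002   0.0059]  turn about tool x 0.004
```

View pics/w11a.png

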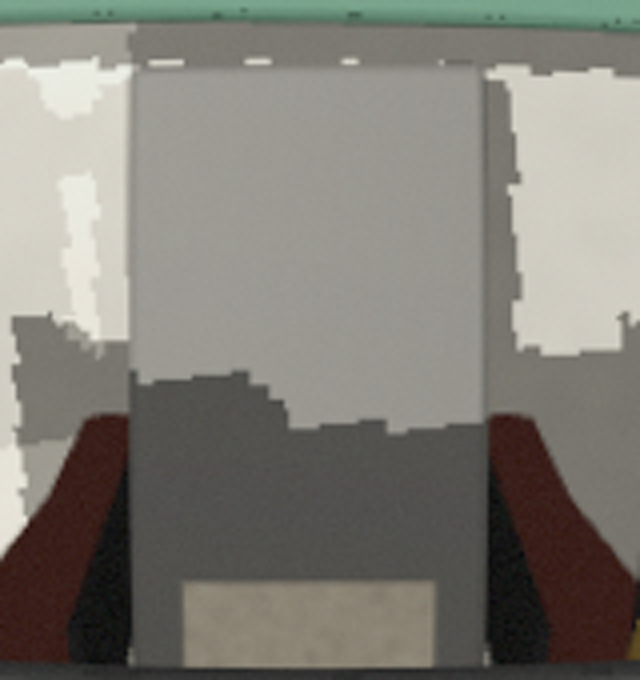

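View pics/s11.png

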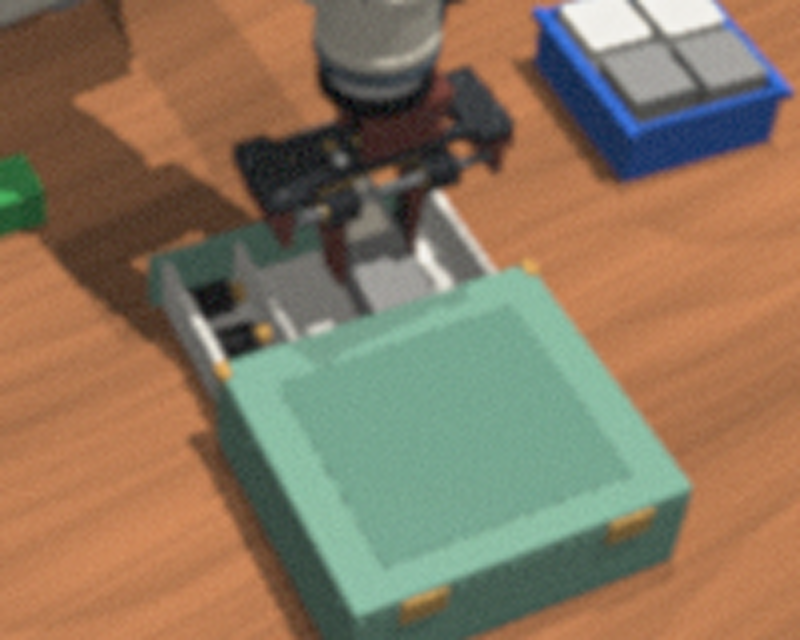

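{"method": "arm_command", "body": {"deltas": [[-0.001,0,-0.008,0],[0.001,0,-0.008,0],[0.001,0,-0.008,0],[0.002,0,-0.008,0]]}}

```text
t: 14.25
ee_pos: [559.0, 12.2, 71.5]
orientation: [-2.132, 0.138, 2.113]
ft_force: [-0.5, 0.2, -3.0]
width: 44.6
```

```bash
python3 -c "
from h import *
plan(c2w(-27,30),70,CY)
im=ctrl.get_image('wrist')[:,:,::-1]
cv2.imwrite('pics/w12.png',im)
"
```

```text
tcp [559.   12.2  71.5] case [-35.3  32.4] jaw ang -1.733 F [-0.5  0.2 -3. ] w 44.6 t 14.25 q6 1.68
axes [[0.01, -0.16, -0.99], [0.03, -0.99, 0.16], [-1.0, -0.03, -0.01]]
world d [ 7.8 -3.7 -1.5]  tool d (m) [ 0.0015  0.0025 -0.0083]  turn about tool x 0.003
```

View pics/w12.png

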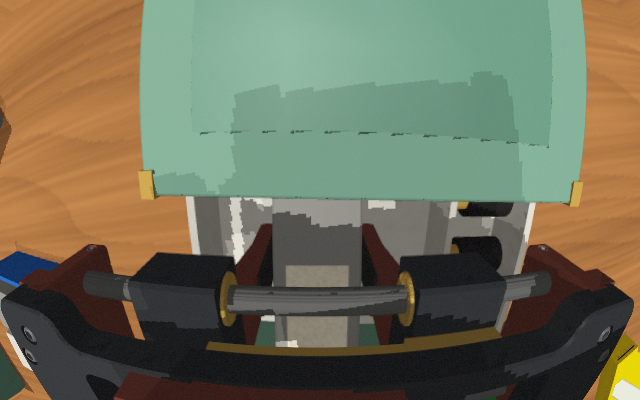

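{"method": "arm_command", "body": {"deltas": [[0.001,0.001,-0.006,0],[0.001,0,-0.004,0],[0.002,0,0,0]]}}

```text
t: 14.6
ee_pos: [571.2, 9.3, 66.4]
orientation: [-2.132, 0.138, 2.112]
ft_force: [-0.9, 0.9, -2.9]
width: 44.7
```

```bash
python3 -c "
from h import *
plan(c2w(-27,30),70,CY)
"
```

```text
tcp [571.2   9.3  66.4] case [-22.8  31.5] jaw ang -1.733 F [-0.9  0.9 -2.9] w 44.7 t 14.6 q6 1.67
axes [[0.01, -0.16, -0.99], [0.03, -0.99, 0.16], [-1.0, -0.03, -0.01]]
world d [-4.4 -0.8  3.6]  tool d (m) [-0.0037  0.0014  0.0042]  turn about tool x 0.003
```

{"method": "arm_command", "body": {"deltas": [[0.002,0,0,0],[0.001,0,0,0]]}}

```text
t: 14.8
ee_pos: [571.6, 9.3, 63.8]
orientation: [-2.133, 0.138, 2.111]
ft_force: [-2.2, -1.3, 14.4]
width: 44.7
```

{"method": "arm_command", "body": {"deltas": [[0.002,0,0,0]]}}

```text
t: 14.9
ee_pos: [573.0, 9.1, 63.7]
orientation: [-2.137, 0.138, 2.108]
ft_force: [-2.2, -3.5, 22.9]
width: 45.0
```

{"method": "arm_command", "body": {"deltas": [[0,0,0,0],[0,0,0,0],[0,0,0,0]], "hand": 0.064}}

```text
t: 15.2
ee_pos: [573.7, 9.2, 65.0]
orientation: [-2.139, 0.138, 2.106]
ft_force: [-0.7, 0.8, 0.0]
width: 63.0
```

{"method": "arm_command", "body": {"deltas": [[-0.01,0,0.01,0],[-0.005,0,0.015,0],[-0.003,0,0.015,0],[-0.002,0,0.01,0],[0,0,0.005,0],[0,0,0,0]]}}

```text
t: 15.8
ee_pos: [513.7, 18.1, 86.3]
orientation: [-2.137, 0.138, 2.108]
ft_force: [0.7, -0.3, 0.3]
width: 64.1
```

```bash
python3 -c "
from h import *
plan(c2w(-86,31),83,CY)
im=ctrl.get_image('wrist')[:,:,::-1]
cv2.imwrite('pics/w13.png',im)
cv2.imwrite('pics/s13.png',crop(ctrl.get_image('scene')[:,:,::-1],260,140,460,300,4))
"
```

```text
tcp [513.7  18.1  86.3] case [-80.9  30.8] jaw ang -1.732 F [ 0.7 -0.3  0.3] w 64.1 t 15.8 q6 1.69
axes [[0.02, -0.16, -0.99], [0.03, -0.99, 0.16], [-1.0, -0.03, -0.01]]
world d [-4.9  1.1 -3.3]  tool d (m) [ 0.0032 -0.0001  0.0051]  turn about tool x 0.004
```

View pics/w13.png

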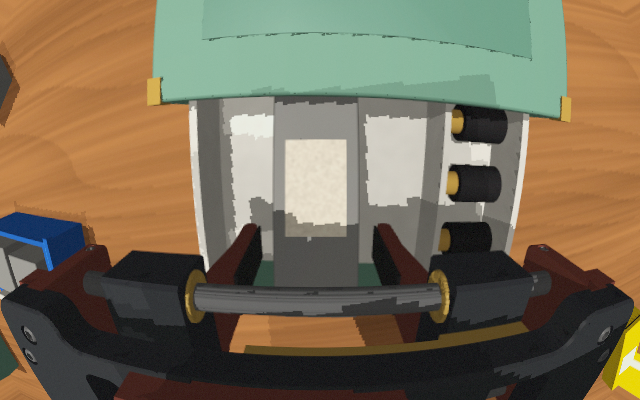

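View pics/s13.png

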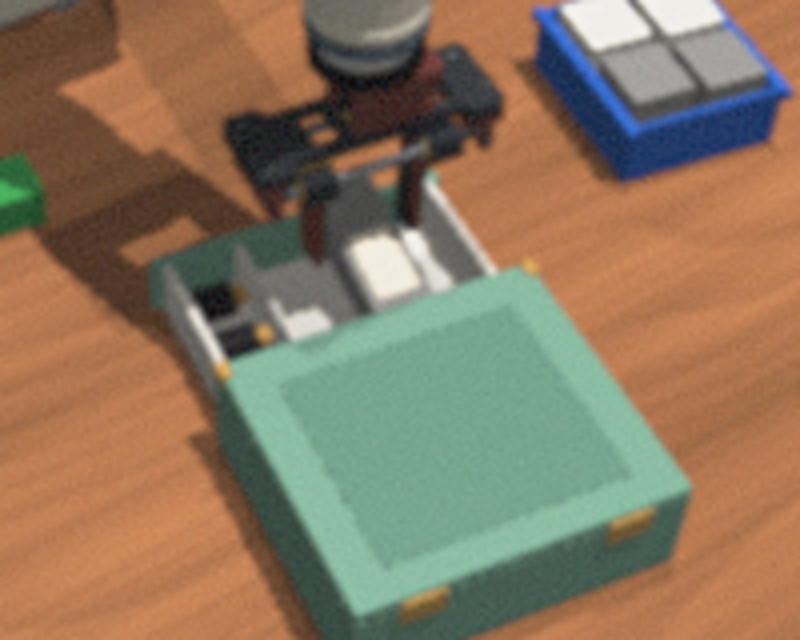

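{"method": "arm_command", "body": {"deltas": [[0.004,0,0,0],[0,0,0,0],[0,0,0,0],[0,0,0,0]], "hand": 0.0}}

```text
t: 16.3
ee_pos: [516.4, 18.0, 81.7]
orientation: [-2.139, 0.138, 2.106]
ft_force: [-1.6, 0.0, 4.6]
width: 45.0
```

```bash
python3 -c "
from h import *
plan(c2w(-70,30.5),83,CY)
im=ctrl.get_image('wrist')[:,:,::-1]
"
```

```text
tcp [516.4  18.   81.7] case [-78.2  31.1] jaw ang -1.732 F [-1.6  0.   4.6] w 45.0 t 16.3 q6 1.69
axes [[0.02, -0.16, -0.99], [0.03, -0.99, 0.16], [-1.0, -0.03, -0.01]]
world d [ 8.  -1.9  1.3]  tool d (m) [-0.0012  0.0005 -0.0082]  turn about tool x 0.004
```

{"method": "arm_command", "body": {"deltas": [[-0.001,0,-0.005,0],[0,0,-0.005,0],[0,0,-0.004,0],[0.002,0,0,0]]}}

```text
t: 16.75
ee_pos: [531.1, 15.5, 80.3]
orientation: [-2.138, 0.138, 2.107]
ft_force: [-0.8, 0.9, 1.8]
width: 44.9
```

```bash
python3 -c "
from h import *
plan(c2w(-65,30.5),60,CY)
im=ctrl.get_image('wrist')[:,:,::-1]
cv2.imwrite('pics/w14.png',im)
"
```

```text
tcp [531.1  15.5  80.3] case [-63.4  31.1] jaw ang -1.733 F [-0.8  0.9  1.8] w 44.9 t 16.75 q6 1.68
axes [[0.02, -0.16, -0.99], [0.03, -0.99, 0.16], [-1.0, -0.03, -0.01]]
world d [ -1.7  -0.3 -20.3]  tool d (m) [0.0203 0.0012 0.0018]  turn about tool x 0.003
```

View pics/w14.png

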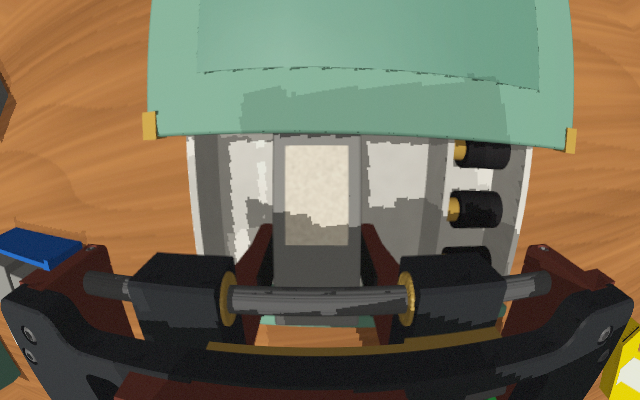

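{"method": "arm_command", "body": {"deltas": [[0.004,0,0,0],[0.004,0,0,0]]}}

```text
t: 17.0
ee_pos: [531.1, 15.7, 71.9]
orientation: [-2.138, 0.139, 2.106]
ft_force: [-1.8, -1.0, 1.6]
width: 44.9
```

{"method": "arm_command", "body": {"deltas": [[0.004,0,0,0],[0.004,0,0,0]]}}

```text
t: 17.2
ee_pos: [530.9, 15.8, 63.2]
orientation: [-2.138, 0.139, 2.106]
ft_force: [-2.2, -0.5, 1.5]
width: 45.0
```

```bash
python3 -c "
from h import *
plan(c2w(-65,30.5),60,CY)
"
```

```text
tcp [530.9  15.8  63.2] case [-63.6  31.3] jaw ang -1.733 F [-2.2 -0.5  1.5] w 45.0 t 17.2 q6 1.68
axes [[0.02, -0.16, -0.99], [0.03, -0.99, 0.16], [-1.0, -0.03, -0.01]]
world d [-1.5 -0.6 -3.2]  tool d (m) [0.0031 0.0009 0.0014]  turn about tool x 0.003
```

Going down freely with the near end rotating. Continue until resistance.

{"method": "arm_command", "body": {"deltas": [[0.003,0,0,0],[0.003,0,0,0]]}}

```text
t: 17.4
ee_pos: [530.7, 16.0, 56.4]
orientation: [-2.137, 0.139, 2.107]
ft_force: [-1.5, -0.7, 2.2]
width: 44.9
```

{"method": "arm_command", "body": {"deltas": [[0.002,0,0,0],[0.002,0,0,0]]}}

```text
t: 17.6
ee_pos: [530.7, 16.1, 51.9]
orientation: [-2.137, 0.139, 2.107]
ft_force: [-3.3, -0.6, 23.4]
width: 45.2
```

```bash
python3 -c "
from h import *
plan(c2w(-65,30.5),50,CY)
im=ctrl.get_image('wrist')[:,:,::-1]
cv2.imwrite('pics/w15.png',im)
cv2.imwrite('pics/s15.png',crop(ctrl.get_image('scene')[:,:,::-1],260,140,460,300,4))
"
```

```text
tcp [530.7  16.1  51.9] case [-63.9  31.6] jaw ang -1.733 F [-3.3 -0.6 23.4] w 45.2 t 17.6 q6 1.68
axes [[0.02, -0.16, -0.99], [0.03, -0.99, 0.16], [-1.0, -0.03, -0.01]]
world d [-1.3 -0.9 -1.9]  tool d (m) [0.0018 0.0011 0.0012]  turn about tool x 0.003
```

View pics/w15.png

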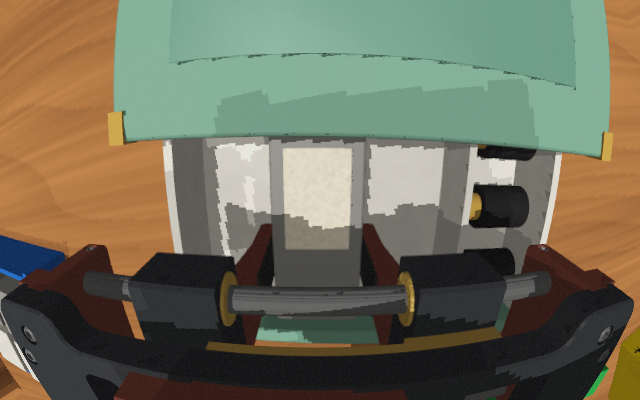

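View pics/s15.png

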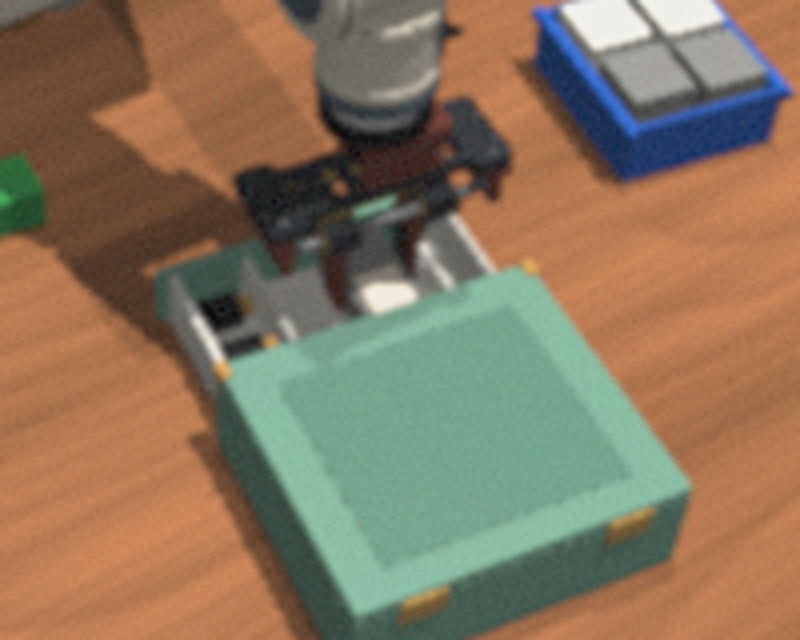

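{"method": "arm_command", "body": {"deltas": [[-0.001,0,0,0],[0,0,0,0],[0,0,0,0],[-0.03,0,0,0],[-0.04,0,0,0],[-0.04,0,0.03,0],[-0.03,0,0.04,0],[0,0,0.04,0],[0,0,0,0]], "hand": 0.064}}

```text
t: 18.6
ee_pos: [417.6, 30.2, 195.4]
orientation: [-2.137, 0.138, 2.107]
ft_force: [-0.0, 0.4, -0.6]
width: 63.8
```

```bash
python3 -c "
from h import *
plan(c2w(-160,5),60,CY)
im=ctrl.get_image('wrist')[:,:,::-1]
cv2.imwrite('pics/w16.png',im)
cv2.imwrite('pics/s16.png',crop(ctrl.get_image('scene')[:,:,::-1],260,140,460,300,4))
"
```

```text
tcp [417.6  30.2 195.4] case [-177.7   26.9] jaw ang -1.733 F [-0.   0.4 -0.6] w 63.8 t 18.6 q6 1.73
axes [[0.02, -0.16, -0.99], [0.03, -0.99, 0.16], [-1.0, -0.03, -0.01]]
world d [  13.9  -24.5 -135.4]  tool d (m) [ 0.1348  0.0264 -0.0161]  turn about tool x 0.003
```

View pics/w16.png

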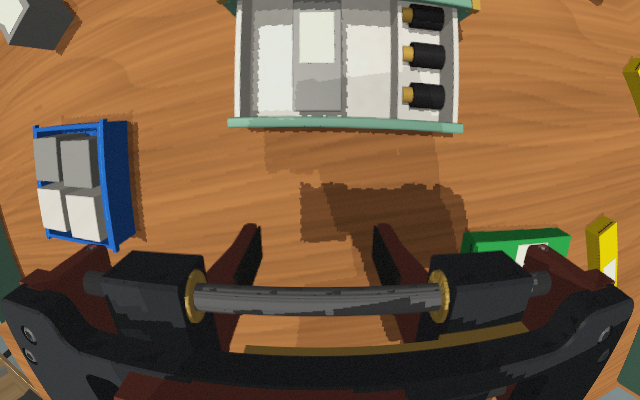

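View pics/s16.png

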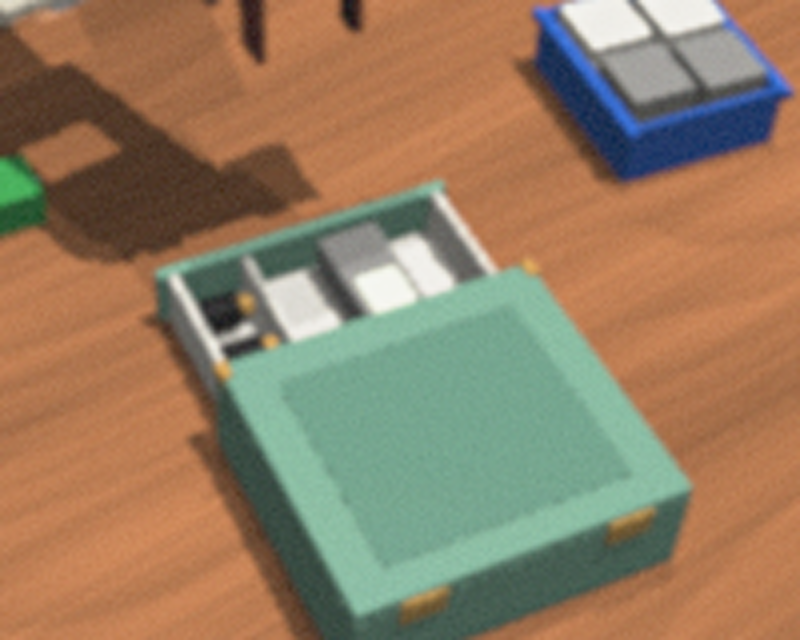

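{"method": "arm_command", "body": {"deltas": [[0.03,0.02,-0.006,0.003],[0.04,0,0,0],[0.03,0,0,0],[0.02,0,0,0],[0.005,0,0,0],[0,0,0,0]], "hand": 0.0}}

```text
t: 19.3
ee_pos: [439.5, 11.4, 65.8]
orientation: [-2.15, 0.142, 2.088]
ft_force: [0.2, -0.0, -0.7]
width: 19.4
```

```bash
python3 -c "
from h import *
plan(c2w(-20,5),52,CY)
"
```

```text
tcp [439.5  11.4  65.8] case [-153.    11.9] jaw ang -1.737 F [ 0.2 -0.  -0.7] w 19.4 t 19.3 q6 1.66
axes [[0.03, -0.16, -0.99], [0.03, -0.99, 0.17], [-1.0, -0.04, -0.03]]
world d [130.1 -28.7 -13.8]  tool d (m) [ 0.017   0.0073 -0.1326]  turn about tool x -0.001
```

{"method": "arm_command", "body": {"deltas": [[0.01,0.004,0,0],[0.004,0,0,0],[0,0,-0.01,0],[0,0,-0.01,0],[0,0,-0.01,0],[0,0,-0.01,0],[0,0,-0.01,0],[0,0,-0.01,0],[0,0,-0.01,0],[0,0,-0.01,0]]}}

```text
t: 20.3
ee_pos: [525.4, -6.8, 55.4]
orientation: [-2.151, 0.141, 2.087]
ft_force: [-1.0, 0.3, -2.1]
width: 0.3
```

```bash
python3 -c "
from h import *
plan(c2w(-20,5),52,CY)
"
```

```text
tcp [525.4  -6.8  55.4] case [-65.3   8. ] jaw ang -1.736 F [-1.   0.3 -2.1] w 0.3 t 20.3 q6 1.63
axes [[0.03, -0.16, -0.99], [0.03, -0.99, 0.17], [-1.0, -0.04, -0.03]]
world d [ 44.2 -10.4  -3.4]  tool d (m) [ 0.0045  0.0031 -0.0452]  turn about tool x -0.001
```

{"method": "arm_command", "body": {"deltas": [[0,0,-0.01,0],[0,0,-0.01,0],[0,0,-0.008,0],[0,0,-0.006,0]]}}

```text
t: 20.7
ee_pos: [562.6, -13.1, 56.3]
orientation: [-2.152, 0.141, 2.087]
ft_force: [-2.1, 0.9, -1.4]
width: 0.4
```

{"method": "arm_command", "body": {"deltas": [[0,0,-0.004,0],[0,0,-0.004,0]]}}

```text
t: 20.9
ee_pos: [567.7, -14.1, 56.1]
orientation: [-2.143, 0.141, 2.096]
ft_force: [-21.0, 4.7, 17.0]
width: 0.5
```

```bash
python3 -c "
from h import *
plan(c2w(-20,5),52,CY)
"
```

```text
tcp [567.7 -14.1  56.1] case [-22.4   7.9] jaw ang -1.737 F [-21.    4.7  17. ] w 0.5 t 20.9 q6 1.63
axes [[0.02, -0.17, -0.99], [0.03, -0.99, 0.17], [-1.0, -0.04, -0.02]]
world d [ 1.9 -3.2 -4.1]  tool d (m) [ 0.0041  0.003  -0.0023]  turn about tool x -0.001
```

{"method": "arm_command", "body": {"deltas": [[0,0,-0.003,0],[0,0,-0.003,0]]}}

```text
t: 21.1
ee_pos: [567.8, -14.1, 55.8]
orientation: [-2.128, 0.14, 2.11]
ft_force: [-9.7, 1.9, 8.2]
width: 0.5
```

```bash
python3 -c "
from h import *
plan(c2w(-20,5),52,CY)
im=ctrl.get_image('scene')[:,:,::-1]
cv2.imwrite('pics/s17.png',crop(im,280,160,440,300,5))
"
```

```text
tcp [567.8 -14.1  55.8] case [-22.2   7.8] jaw ang -1.737 F [-9.7  1.9  8.2] w 0.5 t 21.1 q6 1.63
axes [[0.01, -0.17, -0.99], [0.03, -0.99, 0.17], [-1.0, -0.03, -0.01]]
world d [ 1.7 -3.2 -3.8]  tool d (m) [ 0.0037  0.003  -0.0022]  turn about tool x -0.001
```

View pics/s17.png

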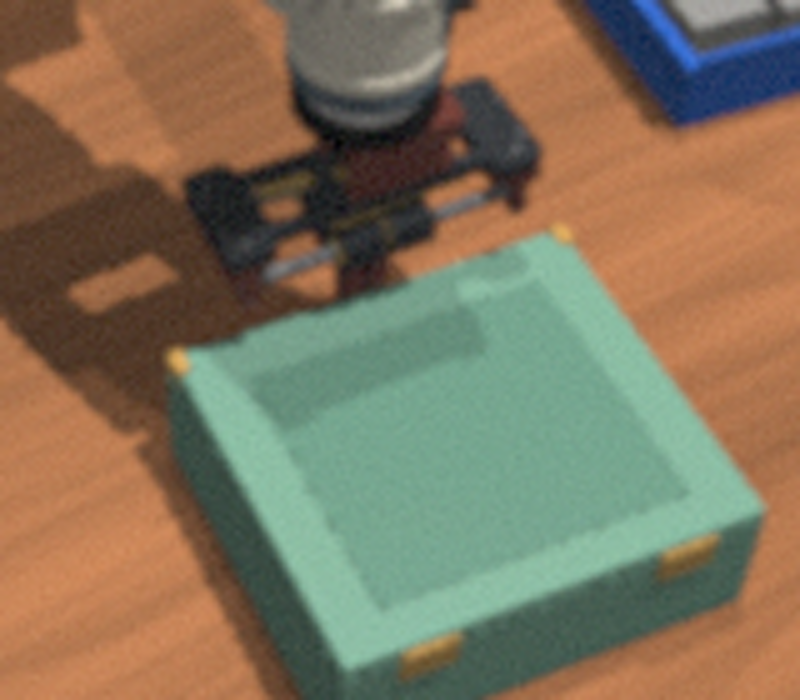

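{"method": "arm_command", "body": {"deltas": [[0,0,0.01,0],[0,0,0.03,0],[-0.03,0,0.04,0],[-0.04,0,0.03,0],[-0.04,0,0,0],[-0.02,0,0,0],[0,0,0,0]]}}

```text
t: 21.85
ee_pos: [453.9, 0.5, 188.7]
orientation: [-2.137, 0.14, 2.102]
ft_force: [-0.2, 0.5, 0.4]
width: 0.5
```

```bash
python3 -c "
from h import *
plan(c2w(-20,5),52,CY)
im=ctrl.get_image('wrist')[:,:,::-1]
cv2.imwrite('pics/w18.png',crop(im,180,60,500,220,2.5))
cv2.imwrite('pics/w18f.png',im)
cv2.imwrite('pics/s18.png',ctrl.get_image('scene')[:,:,::-1]);cv2.imwrite('pics/t18.png',ctrl.get_image('top')[:,:,::-1])
"
```

```text
tcp [453.9   0.5 188.7] case [-137.1    3.5] jaw ang -1.736 F [-0.2  0.5  0.4] w 0.5 t 21.85 q6 1.66
axes [[0.02, -0.16, -0.99], [0.03, -0.99, 0.17], [-1.0, -0.04, -0.01]]
world d [ 115.7  -17.7 -136.7]  tool d (m) [ 0.1382  0.0033 -0.1152]  turn about tool x -0.001
```

View pics/w18.png

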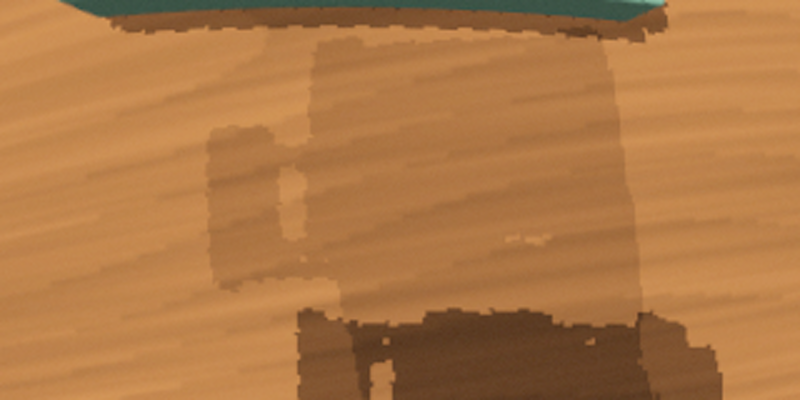

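View pics/s18.png

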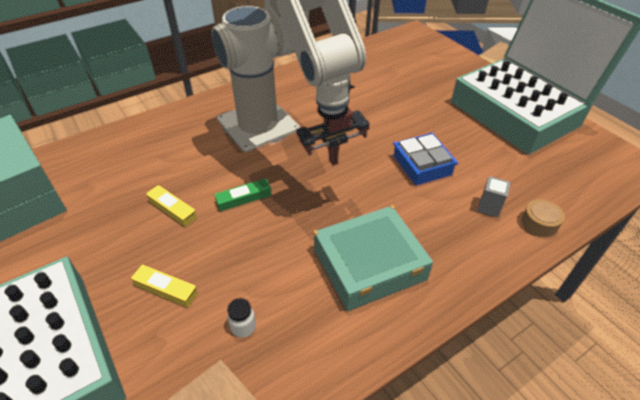

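```bash
python3 -c "
from h import *
im=cv2.imread('pics/w18f.png'); cv2.imwrite('pics/w18b.png',crop(im,190,0,450,80,3))
W=ctrl.get_calibration('wrist')
for z,xs in ((80,(0,)),(53,(-14,-12,-10,0))):
  for x in xs:
    X=np.r_[c2w(x,5),z]; c=W['R']@X+W['t']; r=np.arctan2(np.hypot(c[0],c[1]),c[2]); k=r/np.hypot(c[0],c[1])*W['fx']; print(z,x,c[0]*k+W['cx'],c[1]*k+W['cy'])
"
```

```text
80 0 319.73627672720016 31.577822364245776
53 -14 320.5433434696291 54.824129092152646
53 -12 320.54268966289584 52.619995580895306
53 -10 320.5419063131923 50.42221081525278
53 0 320.5360784031369 39.53513912706984
```

View pics/w18b.png

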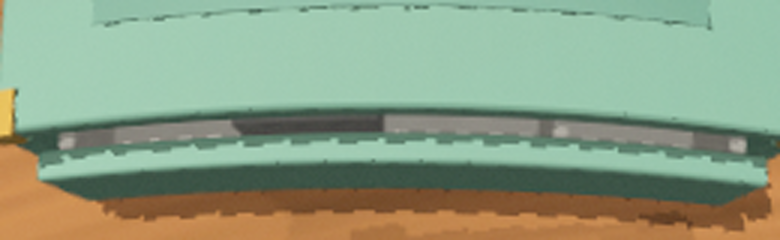

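```bash
python3 -c "
from h import *
im=cv2.imread('pics/w18f.png'); print(im[28:62,[300,330,350]].tolist() and '')
for r in range(28,60): print(r,im[r,300].tolist(),im[r,345].tolist())
W=ctrl.get_calibration('wrist')
for z in (80,70,53,):
  for r in (34,35,36,37,38,39,45,46,47,53,54,55): print(z,r,w2c(wray(W,320,r,z))[0].round(1),end='; ')
  print()
"
```

```text
28 [179, 203, 160] [178, 202, 158]
29 [177, 201, 159] [177, 202, 158]
30 [178, 202, 160] [178, 201, 158]
31 [177, 202, 159] [177, 202, 157]
32 [177, 202, 159] [177, 202, 157]
33 [180, 204, 161] [177, 203, 159]
34 [163, 187, 144] [163, 190, 144]
35 [140, 165, 120] [145, 169, 126]
36 [94, 110, 81] [93, 112, 79]
37 [72, 85, 63] [71, 84, 60]
38 [81, 88, 79] [85, 96, 80]
39 [86, 88, 90] [132, 138, 142]
40 [72, 74, 74] [132, 140, 143]
41 [65, 70, 69] [132, 140, 142]
42 [66, 67, 68] [133, 140, 142]
43 [68, 72, 73] [135, 144, 146]
44 [93, 108, 83] [133, 145, 137]
45 [108, 127, 93] [106, 126, 91]
46 [151, 175, 133] [111, 129, 95]
47 [176, 200, 157] [150, 173, 131]
48 [178, 203, 160] [177, 202, 158]
49 [179, 203, 162] [178, 202, 157]
50 [180, 204, 162] [178, 203, 159]
51 [179, 203, 161] [177, 202, 159]
52 [175, 200, 156] [175, 199, 157]
53 [151, 174, 132] [150, 173, 132]
54 [97, 116, 83] [107, 127, 92]
55 [73, 86, 62] [76, 92, 64]
56 [69, 83, 58] [70, 83, 61]
57 [71, 85, 61] [70, 85, 59]
58 [70, 84, 62] [72, 85, 62]
59 [70, 82, 59] [71, 85, 62]
80 34 -2.0; 80 35 -2.9; 80 36 -3.7; 80 37 -4.6; 80 38 -5.4; 80 39 -6.2; 80 45 -11.2; 80 46 -12.0; 80 47 -12.9; 80 53 -17.8; 80 54 -18.6; 80 55 -19.4; 
70 34 0.6; 70 35 -0.3; 70 36 -1.1; 70 37 -2.0; 70 38 -2.9; 70 39 -3.7; 70 45 -8.9; 70 46 -9.8; 70 47 -10.6; 70 53 -15.8; 70 54 -16.6; 70 55 -17.5; 
53 34 5.2; 53 35 4.2; 53 36 3.3; 53 37 2.4; 53 38 1.4; 53 39 0.5; 53 45 -5.0; 53 46 -6.0; 53 47 -6.9; 53 53 -12.3; 53 54 -13.3; 53 55 -14.2;
```

```bash
python3 -c "
from h import *
print(ctrl.get_obs()['ft_force'].round(1)); print(ctrl.close_job())"
```

```text
[-0.   0.5 -0.4]
the job is handed in; nothing more can be done
None
```

The long grey carton is lying flat, label up, in the drawer's wide compartment, and the drawer is shut. I handed the job in at about 22 s.

I pulled the drawer out to its stop. Then I tilted the carton by pressing its near part on the front board's edge, and slid its far end under the top board. I let it lean on the board, gripped it again nearer its near end, pushed it in and laid it down. Closed fingers pushed the drawer home, and the arm then backed clear.

**Last checks:**
- **Carton:** before closing, the wrist and scene pictures showed it flat and label up behind the front board. After closing I could only see part of the inside, through the slit above the board.
- **Drawer:** it stopped hard at about 20 N. The wrist picture puts the front face of the board about 10 mm ahead of the case's top board. That equals the board's thickness, so it is shut to within about 1 mm.
- **Bystanders:** the basket, jar and small carton look unmoved in the scene view; I judged this by eye and did not measure it.
- **Robot:** the gripper was clear of everything, with about zero force. The highest wrist force I read was about 51 N, when I set the carton down to regrip it (limit 120 N).

**Disagreements:**
- **Fingers at the stop:** they stopped about 2 mm short of where I expected. Fingers about 1 mm wider each side than I assumed would explain it.
- **Drawer moved early:** it had crept in several mm from its stop by the time the carton was laid down. I left it, as it was about to be closed.

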